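# Stand the washed tools to dry and start the drying timer

### The job

Take the lid off the crock and lay it on the cork mat, knob up. Stand every washed tool lying on the pastry bench in the crock, handle down, so they can dry. When all of them are in, push the kitchen timer's back squarely up against the wooden stop rail's near face and, with the rail taking the push, press its green start button right in and let it spring out. Leave the timer standing squarely against the rail and don't disturb the other things on the bench.

Things in the scene. Friction and masses are not known exactly. Their poses are not given: they have to be found in the camera images.
- pastry_brush: Pastry brush: dark wooden handle, steel ferrule, pale bristle block 38 mm wide, 70 g. Lies on the bench at the start with its handle towards the robot. 250 mm long along its x axis; the origin is at mid-length on the underside. The handle is a straight 16 mm square bar (z 0 to 16 mm) from its end at x = -125 mm to x = +70 mm; the head is from there to x = +125 mm. +x points from handle to head. Balances within 10 mm of the origin. May be absent. 
- pastry_brush_foot (a point): Centre of the free end of that tool's handle (x = -125 mm, mid-thickness); belongs at the bottom of the crock.
- red_spatula: Spatula: white handle, red blade 40 mm wide and 10 mm thick, 70 g. Lies on the bench at the start with its handle towards the robot. 250 mm long along its x axis; the origin is at mid-length on the underside. The handle is a straight 16 mm square bar (z 0 to 16 mm) from its end at x = -125 mm to x = +70 mm; the head is from there to x = +125 mm. +x points from handle to head. Balances within 10 mm of the origin. May be absent. 
- red_spatula_foot (a point): Centre of the free end of that tool's handle (x = -125 mm, mid-thickness); belongs at the bottom of the crock.
- steel_turner: Turner: black handle, steel blade 42 mm wide and 8 mm thick, 90 g. Lies on the bench at the start with its handle towards the robot. 250 mm long along its x axis; the origin is at mid-length on the underside. The handle is a straight 16 mm square bar (z 0 to 16 mm) from its end at x = -125 mm to x = +70 mm; the head is from there to x = +125 mm. +x points from handle to head. Balances within 10 mm of the origin. May be absent. 
- steel_turner_foot (a point): Centre of the free end of that tool's handle (x = -125 mm, mid-thickness); belongs at the bottom of the crock.
- wood_paddle: Paddle: all brown wood, blade 38 mm wide and 12 mm thick, 60 g. Lies on the bench at the start with its handle towards the robot. 250 mm long along its x axis; the origin is at mid-length on the underside. The handle is a straight 16 mm square bar (z 0 to 16 mm) from its end at x = -125 mm to x = +70 mm; the head is from there to x = +125 mm. +x points from handle to head. Balances within 10 mm of the origin. May be absent. 
- wood_paddle_foot (a point): Centre of the free end of that tool's handle (x = -125 mm, mid-thickness); belongs at the bottom of the crock.
- lid: Loose pale wooden lid of the crock, 114 mm disc with a dark round knob, 120 g. Origin: centre of the underside of its 90 mm locating boss; z up: boss 0 to 6 mm, disc 6 to 16 mm, knob 26 mm diameter from 16 to 42 mm. Starts on the crock, its boss hanging 6 mm loosely into the mouth.
- cork_mat: Round cork mat fixed on the bench on the robot's side of the crock: 130 mm diameter, 8 mm thick. Origin: centre of its underside.
- crock: Heavy white stoneware crock that does not move: upright round vessel 115 mm tall, 110 mm outside, 102 mm inside diameter (a little less at the very bottom), floor 8 mm thick, open on top. Origin: centre of its underside on the bench. It may stand to the left or to the right.
- rail: Dark hardwood stop rail screwed to the bench, never moves: 35 mm deep (x), 190 mm long (y), 50 mm tall. Origin: centre of its underside. Its -x face looks roughly towards the robot and is the face to brace the timer against. May be to the left or right.
- rail_face (a point): Centre of the rail's robot-side face, 25 mm above the bench; same axes as the rail (x points into the rail, y along it).
- timer: Loose white digital kitchen timer, 60 mm deep (x), 58 mm wide (y), 45 mm tall, 200 g, display on top. Starts standing on the bench some 3 to 9 cm clear of the rail's robot-side face, its front (-x, with the green button) roughly to the robot. Origin: centre of its underside; +x points from front to back. It slides away when its button is pushed unless something stands behind it.
- timer_back (a point): Centre of the timer's flat back face, 24 mm above its underside (30 mm behind its origin).
- button_face (a point): Centre of the face of the green round start button, 26 mm diameter, on the timer's front, 24 mm above its underside; unpressed it stands 12 mm out from the front (42 mm before the timer's origin).
- start_button (a joint): Travel of the start button into the timer: 0 = out, 0.006 m = fully pressed. Spring loaded: about 1 N to start, 8 N fully pressed; it registers beyond 0.0045 m and springs back when let go.
- curd_jar: Amber glass jar with white lid, 68 mm diameter, 110 mm tall. Not part of the job: leave it where it is. Origin: centre of the underside.
- chocolate_carton: Dark red carton, 70 x 160 x 60 mm. Not part of the job: leave it where it is. Origin: centre of the underside.
- egg_bowl: Steel bowl, 120 mm diameter, 55 mm tall. Not part of the job: leave it where it is. Origin: centre of the underside.
- spice_tin: Small steel tin, 44 mm diameter, 75 mm tall. Not part of the job: leave it where it is. Origin: centre of the underside.
- measure_cup: Steel mug, 70 mm diameter, 70 mm tall. Not part of the job: leave it where it is. Origin: centre of the underside.
- pastry_cutter: Steel cutter ring, 68 mm diameter, 30 mm tall. Not part of the job: leave it where it is. Origin: centre of the underside.
- butter_block: Pale yellow butter block, 65 x 100 x 35 mm. Not part of the job: leave it where it is. Origin: centre of the underside.
There are look-alikes about, which are no part of the job. Of the things like the cork_mat, leave any that is orange or purple; of the rest the smaller one is meant.

How it is judged:
By the outcome, as a careful person would: the job done as asked, in the order asked, and still so for the second after the job is handed in, with the robot touching nothing.
Of pastry_brush, red_spatula, steel_turner, wood_paddle only 3 to 4 are there at a start; the rules pass over those that are not, and their reading is None.
At some moment in a run one of timer may be knocked a few centimetres aside while the robot is not near it.
Once in a run the grip may slacken for a moment while it holds something.
It also fails if it takes over 208 s, if anything falls off the work surface, if the arm or the gripper's body presses on something with over 40 N, if the wrist force passes 120 N, or if a joint passes its speed limit or range.

### The arm

A 7-joint arm with a two-finger parallel gripper is mounted at the origin on the work surface. World frame = base frame: x ahead of the robot, y to its left, z up, the work surface at z = 0. Lengths are in m, angles in rad, forces in N, time in s.
With the tool pointing down it reaches from about 0.425 to 0.925 m from the base axis. Payload 6.8 kg.
Tool frame: the origin (TCP) lies midway between the tips of the shut fingers; the grasp point (between the pads) lies 19 mm behind it; z points along the fingers, y is the line along which they close (so a half turn about z gives the same grasp; the last joint's range is limited). The gripper opens to 85 mm and grips with 20 to 120 N. Pads are 22 mm wide; open, the fingers measure 114 mm over their backs; the gripper's body (76 mm by 85 mm) begins 54 mm behind the grasp point. The pads swing forward as they close: fully open they stand 13 mm farther back than shut.
Start: joints at [1.008, 0.477, 0.022, 1.555, -0.011, 1.109, -0.083], TCP at [0.297, -0.606, 0.231] pointing down, gripper open.
Joint ranges: [-2.96, 2.96], [-0.34, 2.1], [-1.41, 1.46], [0.24, 2.44], [-1.37, 4.51], [0.17, 1.92], [-2.96, 2.96]. Speed limits (rad/s): [2.39, 2.39, 3.14, 3.14, 3.14, 3.14, 3.14].

### API

Orientations are given as a rotation vector (axis times angle).
In Python, from bench import r gives the robot as it stands.
- The arm moves only by the tool servo_tool, never from a script. Its arguments are lists of equal length, an entry for each row: "turn": the turn, a rotation vector about the world's x, y, z in units of 5 degrees (1.0 is 5 degrees), a list of three; "slide": the shift along the world's x, y, z in units of 30 mm (1.0 is 30 mm), a list of three; "hand": the opening, from 0 (shut) to 1 (fully open). In form: {"turn": [[rx, ry, rz], ...], "slide": [[dx, dy, dz], ...], "hand": [hand, ...]}. A call has 1 to 8 rows; each row is the pose to reach, as a shift and turn from the pose commanded when the call began; what a row does not reach only later rows make up. A row lasts 1/8 s, in which the tool goes at most 62.5 mm and 10.7 degrees, less where a joint would pass 70% of its speed; a pose out of reach is approached as far as the arm can. A call with a gripper value outside its range is refused whole. The fingers move at their own pace and stop on an object; "squeeze" is the grip in N (left out, the last holds). Time passes only in rows, so rows that repeat a pose let the fingers close. It gives the time, the measured TCP pose, the force, the opening and the grip force at its end, in the units of the state.
- r.get_obs(): the state, without advancing time (a new reading comes with each control period).
- r.grab_frame(name): name is "scene" or "top" or "wrist"; returns (picture, depth): 400x640x3 uint8, red, green, blue; 400x640 float32, m along the optical axis (not along the pixel's ray), 0 where there is no reading.
- r.get_calibration(name): a dict with "fovy" (degrees; the focal length in pixels is half the picture's height over the tangent of half this angle, whatever the lens; pixels are square), "cx", "cy" (the principal point, pixels), "R" (3x3) and "t" (3): a world point X has camera coordinates R X + t. Camera axes: x right, y down, z forward; pixel columns grow to the right and rows downward; lengths in m; the calibration is good to about 2 mm. A picture is of the moment at which its call begins: read the wrist's pose just before it. get_calibration takes no time and is no camera call; for the wrist camera it gives the pose at the moment of the call.
- r.hand_in(): hands the job in; it is judged then, once.
The state is a dict: "clock": time; "joints": joint angles; "qvel": joint speeds; "tau": joint torques, N m; "tcp_pos": TCP position; "orientation": TCP orientation; "contact_force": force on the tool from outside, world axes, zero at the start; "moment": the same for the moment, N m; "grip_width": finger opening in m; "gripper_force": force on a finger pad.
Only numpy, scipy, OpenCV 4.12 (cv2) and the standard library are available. Lean on these libraries where they do the work, as an engineer would, in place of code of your own. Each camera call takes 0.05 s, during which the arm holds its last target. There are 200 camera calls.

## Working session

There is one attempt and no reset: what is moved stays moved. The work goes in short steps, Python scripts to look and compute and a tool call to move; the robot and the scene stay as the last step left them, time stands still between calls to the robot, and variables do not carry over. Pictures are saved under pics/ and viewed, at most 14 in all, crops included, and the job is handed in when it is done.

Besides the shell and the picture viewer there is one more tool, called after "Request:" as name(argument=value, ...), one argument or row to a line, values as JSON. servo_tool: Moves the arm, as the interface text tells. Its arguments: {"type":"object","properties":{"turn":{"type":"array"},"slide":{"type":"array"},"hand":{"type":"array"},"squeeze":{"type":"number"}},"required":["turn","slide","hand"]}

```bash
mkdir -p pics; ls; cat > h.py <<'E'
import numpy as np, cv2
from bench import r
from scipy.spatial.transform import Rotation as R
def grab(n):
    c=r.get_calibration(n); p,d=r.grab_frame(n); np.savez('/tmp/'+n+'.npz',p=p,d=d,**{k:np.array(v) for k,v in c.items()}); return p,d,c
def load(n):
    z=np.load('/tmp/'+n+'.npz'); return z['p'],z['d'],z
def cloud(d,c):
    f=200/np.tan(np.radians(float(c['fovy'])/2)); v,u=np.mgrid[:400,:640]
    P=np.stack([(u-float(c['cx']))/f*d,(v-float(c['cy']))/f*d,d],-1)
    return (P-np.array(c['t']))@np.array(c['R'])
def proj(X,c):
    f=200/np.tan(np.radians(float(c['fovy'])/2)); q=np.array(c['R'])@np.array(X)+np.array(c['t']); return q[:2]/q[2]*f+[float(c['cx']),float(c['cy'])]
def save(p,n): cv2.imwrite('pics/'+n,p[...,::-1])
E
python3 - <<'E'
from h import *
for n in ['top','scene']:
    p,d,c=grab(n); save(cv2.resize(p,(800,500)),n+'0.png'); print(n,c)
print(r.get_obs())
E
```

```text
pics
top {'fovy': 57.76867931968119, 'cx': 319.73924930588754, 'cy': 203.44835453623844, 'R': array([[ 0.01295167, -0.9998953 ,  0.00645274],
       [-0.99245894, -0.01364147, -0.12181609],
       [ 0.12189136, -0.00482636, -0.99253171]]), 't': array([-0.01474356,  0.516829  ,  1.34498373])}
scene {'fovy': 50.47732840527735, 'cx': 322.0520479812272, 'cy': 192.69512521869106, 'R': array([[-0.08446163,  0.99627088,  0.01762288],
       [ 0.63512961,  0.06745564, -0.76945442],
       [-0.7677738 , -0.05379656, -0.63845855]]), 't': array([ 0.0251504 , -0.25402097,  1.75892422])}
{'clock': 0.1, 'joints': array([ 1.00789878,  0.47772545,  0.0223439 ,  1.55631685, -0.01152734,
        1.10930418, -0.08307101]), 'qvel': array([ 5.95680906e-04,  1.49405783e-05,  2.47710654e-03, -3.07619564e-03,
        1.17223450e-03,  5.73922374e-04,  1.43445600e-03]), 'tau': array([ 3.96364398e-03, -5.97773123e+01,  1.61360130e+00, -2.81956404e+01,
        1.28644813e-02,  5.04653261e-03,  2.27077356e-05]), 'tcp_pos': array([ 0.29628443, -0.60592142,  0.23043267]), 'orientation': array([-3.05918286e+00, -7.07956704e-01,  7.18625572e-04]), 'contact_force': array([-0.58873126,  0.33783315, -0.0939525 ]), 'moment': array([ 0.00540625, -0.00193659,  0.01021397]), 'gripper_force': 0.0, 'grip_width': 0.08551836755514346}
```

View pics/top0.png

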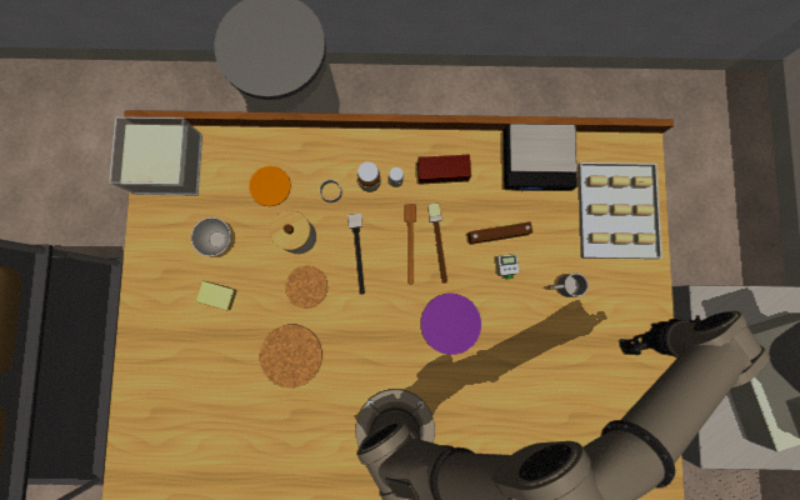

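View pics/scene0.png

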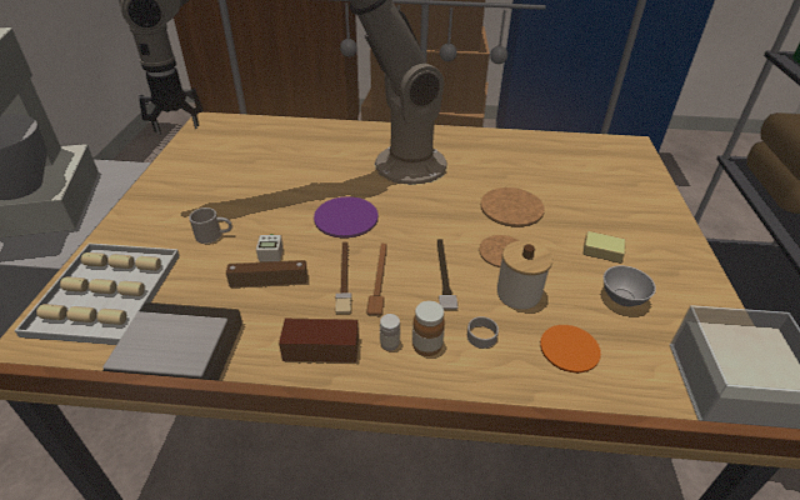

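Top view (800-px picture): the mat candidates are cork at (307,287), larger cork at (291,355), orange at (270,186) and purple at (451,323). By the description it is the smaller cork one. The tools are the turner (358,250), paddle (410,245) and brush (437,243), with no red spatula. The crock and its knob are at (289,230), the rail at (500,233), and the timer at (508,265) with its green button facing the robot.

```bash
python3 - <<'E'
from h import *
p,d,c=load('top'); W=cloud(d,c)
def reg(u0,v0,u1,v1,zl,zh):
    s=np.s_[int(v0/1.25):int(v1/1.25),int(u0/1.25):int(u1/1.25)]; X=W[s].reshape(-1,3); C=p[s].reshape(-1,3)
    m=(X[:,2]>zl)&(X[:,2]<zh)&(d[s].ravel()>0); return X[m],C[m]
print('bench z',np.median(W[250:300,250:300,2]))
for n,b in dict(turner=(340,205,375,300),paddle=(398,198,424,290),brush=(425,198,455,288)).items():
    X,_=reg(*b,.006,.03); r_=cv2.minAreaRect((X[:,:2]*1000).astype(np.float32)); 
    h=X[X[:,0]<np.percentile(X[:,0],60)]; k=np.polyfit(h[:,0],h[:,1],1)
    print(n,len(X),r_,X[:,0].min(),X[:,0].max(),'handle fit y=',k, 'z',np.median(h[:,2]))
for n,b in dict(lid=(265,205,320,255)).items():
    X,_=reg(*b,.11,.135); print('disc',cv2.minEnclosingCircle((X[:,:2]*1000).astype(np.float32)),np.median(X[:,2]))
    X,_=reg(*b,.14,.18); print('knob',cv2.minEnclosingCircle((X[:,:2]*1000).astype(np.float32)),X.mean(0),X[:,2].max())
X,_=reg(280,260,332,312,.004,.015); print('mat',cv2.minEnclosingCircle((X[:,:2]*1000).astype(np.float32)),X.mean(0),len(X))
X,_=reg(460,215,540,250,.044,.06); print('rail',cv2.minAreaRect((X[:,:2]*1000).astype(np.float32)),X.mean(0))
X,_=reg(490,248,525,285,.038,.055); print('timer',cv2.minAreaRect((X[:,:2]*1000).astype(np.float32)),X.mean(0))
for n,b in dict(jar=(352,160,384,192),tin=(385,165,407,187),cutter=(318,178,345,205),mug=(540,268,592,302)).items():
    X,_=reg(*b,.02,.14); print(n,X.min(0),X.max(0))
f=lambda *b:cv2.resize(p[int(b[1]/1.25):int(b[3]/1.25),int(b[0]/1.25):int(b[2]/1.25)],None,fx=4,fy=4,interpolation=cv2.INTER_CUBIC)
save(f(260,190,460,320),'crop1.png')
E
```

```text
bench z 0.0014904713030714852
turner 450 ((527.9923706054688, 126.73664093017578), (292.5483093261719, 101.04731750488281), 1.1909104585647583) 0.3809729448923514 0.6739835641472909 handle fit y= [0.09788484 0.07312533] z 0.015073642017344503
paddle 406 ((553.2203369140625, -39.209999084472656), (278.21331787109375, 76.8371810913086), 0.7760188579559326) 0.41386549302647035 0.6927509033991355 handle fit y= [ 0.04790763 -0.06352622] z 0.015370963778616369
brush 419 ((562.0089721679688, -130.12503051757812), (90.52397155761719, 277.7961730957031), 89.87278747558594) 0.42307078077503346 0.7010071323618562 handle fit y= [ 0.10788727 -0.18776589] z 0.015279190864551671
disc ((571.7452392578125, 307.97247314453125), 57.212562561035156) 0.1259379475046096
knob ((572.1068115234375, 307.2016296386719), 12.541035652160645) [0.57128784 0.30646185 0.15092457] 0.15757776632251447
mat ((418.6733093261719, 286.385986328125), 102.67643737792969) [0.41822134 0.27881252 0.00869803] 965
rail ((588.0363159179688, -311.1087951660156), (35.894287109375, 189.284912109375), 9.98554515838623) [ 0.58747875 -0.31033483  0.05090945]
timer ((486.83526611328125, -333.30810546875), (66.86135864257812, 57.8433952331543), 7.8788228034973145) [ 0.48986979 -0.33284531  0.04591578]
jar [0.71757585 0.05815225 0.0202823 ] [0.77937044 0.12265197 0.11785909]
tin [ 0.73372033 -0.01353031  0.02032224] [0.77537652 0.02898496 0.08334068]
cutter [0.68262822 0.1784478  0.0205886 ] [0.74851473 0.24509365 0.03664758]
mug [ 0.39575448 -0.56023492  0.02080804] [ 0.4633797  -0.45485889  0.07696662]
```

View pics/crop1.png

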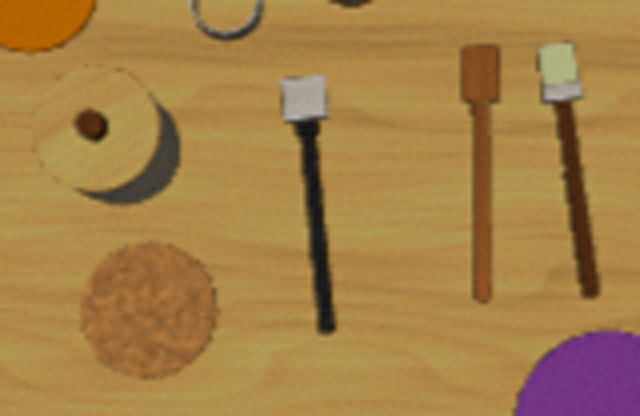

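The crop shows the small cork mat (centre 149,310), the knob (91,125), turner, paddle and brush. Next I refine the numbers using connected components and the picked pixels.

```bash
python3 - <<'E'
from h import *
p,d,c=load('top')
f=200/np.tan(np.radians(float(c['fovy'])/2))
def px(u,v,z):
    a=c['R'].T@np.array([(u-float(c['cx']))/f,(v-float(c['cy']))/f,1]); o=-c['R'].T@c['t']; return (o+a*(z-o[2])/a[2]).round(4)
cr=lambda u,v,z:px(208+u/4-.4,152+v/4-.4,z)
for n,a,b in [('turner',(327,332),(305,77)),('paddle',(482,303),(481,44)),('brush',(591,298),(557,42))]:
    A=cr(*a,.012);B=cr(*b,.01); print(n,A,B,np.linalg.norm(A-B),np.degrees(np.arctan2(B[1]-A[1],B[0]-A[0])),'mid',(A+B)/2)
print('mat',cr(149,310,.008),cr(81,310,.008),cr(217,310,.008)); print('knob',cr(93,124,.151))
W=cloud(cv2.medianBlur(d,3),c)
def comp(b,zl,zh):
    x0,y0,x1,y1=[int(q/1.25) for q in b]; S=W[y0:y1,x0:x1]; m=((S[...,2]>zl)&(S[...,2]<zh)).astype(np.uint8)
    n,l,s,_=cv2.connectedComponentsWithStats(m); k=1+s[1:,4].argmax(); return S[l==k]
for n,b,zl,zh in [('mat',(280,260,332,312),.005,.015),('lid',(265,205,320,255),.11,.135),('turner',(340,205,375,300),.008,.03),('paddle',(398,198,424,290),.008,.03),('brush',(425,198,455,288),.008,.03),('timer',(490,248,525,285),.036,.055),('rail',(460,215,540,250),.042,.06)]:
    X=comp(b,zl,zh); print(n,len(X),X.mean(0).round(4),cv2.minAreaRect((X[:,:2]*1000).astype(np.float32)),cv2.minEnclosingCircle((X[:,:2]*1000).astype(np.float32)))
E
```

```text
turner [0.3982 0.1063 0.012 ] [0.6457 0.1336 0.01  ] 0.24900911629898217 6.294452708649151 mid [0.52195 0.11995 0.011  ]
paddle [ 0.4278 -0.0411  0.012 ] [ 0.6811 -0.0376  0.01  ] 0.2533320745582762 0.791640218223213 mid [ 0.55445 -0.03935  0.011  ]
brush [ 0.434  -0.1453  0.012 ] [ 0.6841 -0.1119  0.01  ] 0.2523282980563219 7.606647826842439 mid [ 0.55905 -0.1286   0.011  ]
mat [0.4171 0.2772 0.008 ] [0.4162 0.3421 0.008 ] [0.418  0.2122 0.008 ]
knob [0.5713 0.3034 0.151 ]
mat 910 [0.417  0.278  0.0089] ((416.0025939941406, 278.7265625), (126.24959564208984, 128.4164276123047), 46.436378479003906) ((414.55010986328125, 276.7639465332031), 69.19424438476562)
lid 760 [0.5704 0.3058 0.1256] ((571.5001220703125, 307.39410400390625), (108.740478515625, 111.80838775634766), 0.5966045260429382) ((571.8779907226562, 308.0644226074219), 57.15922927856445)
turner 348 [0.5412 0.1245 0.0146] ((521.6751098632812, 118.32792663574219), (249.9197540283203, 40.54620361328125), 9.234613418579102) ((521.0191650390625, 122.3623046875), 125.08197021484375)
paddle 353 [ 0.5759 -0.0384  0.0147] ((556.2033081054688, -37.63209533691406), (247.00596618652344, 35.173030853271484), 0.6810727119445801) ((556.411376953125, -35.450016021728516), 123.79671478271484)
brush 350 [ 0.5765 -0.1237  0.0151] ((559.2803955078125, -124.04164123535156), (246.18267822265625, 36.33894348144531), 6.9369215965271) ((559.0578002929688, -122.21221923828125), 123.55036163330078)
timer 253 [ 0.489  -0.3327  0.0453] ((485.52105712890625, -333.80767822265625), (70.33726501464844, 58.1868896484375), 6.5407633781433105) ((488.299072265625, -334.3876037597656), 37.885833740234375)
rail 466 [ 0.5874 -0.3102  0.0504] ((588.4269409179688, -311.608642578125), (35.59957504272461, 189.97488403320312), 10.289745330810547) ((590.2426147460938, -311.1676025390625), 95.21918487548828)
```

Request:
servo_tool(
  turn=[
    [0,0,0],
    [0,0,0],
    [0,0,0],
    [0,0,0],
    [0,0,0],
    [0,0,0],
    [0,0,0],
    [0,0,0],
  ],
  slide=[
    [9.17,30.4,0],
    [9.17,30.4,0],
    [9.17,30.4,0],
    [9.17,30.4,0],
    [9.17,30.4,0],
    [9.17,30.4,0],
    [9.17,30.4,0],
    [9.17,30.4,0],
  ],
  hand=[1,1,1,1,1,1,1,1],
)

```text
clock: 1.1
tcp_pos: [0.441, -0.1258, 0.2313]
orientation: [3.061, 0.708, 0.0]
contact_force: [1.4, -0.1, 0.2]
grip_width: 0.0854
gripper_force: 0.0
```

Request:
servo_tool(
  turn=[
    [0,0,0],
    [0,0,0],
    [0,0,0],
    [0,0,0],
    [0,0,0],
    [0,0,0],
    [0,0,0],
    [0,0,0],
  ],
  slide=[
    [4.3,14.3,0],
    [4.3,14.3,0],
    [4.3,14.3,0],
    [4.3,14.3,0],
    [4.3,14.3,0],
    [4.3,14.3,0],
    [4.3,14.3,0],
    [4.3,14.3,0],
  ],
  hand=[0.7,0.7,0.7,0.7,0.7,0.7,0.7,0.7],
)

```text
clock: 2.1
tcp_pos: [0.5687, 0.3067, 0.2305]
orientation: [-3.056, -0.717, 0.002]
contact_force: [-0.1, -0.3, 0.1]
grip_width: 0.0599
gripper_force: 0.0
```

```bash
python3 - <<'E'
from h import *
o=r.get_obs();print(o['tcp_pos'],o['joints'],o['grip_width'])
p,d,c=grab('wrist'); 
X=cloud(d,c).reshape(-1,3); o=X[(X[:,2]>.140)&(X[:,2]<.158)&(np.hypot(X[:,0]-.571,X[:,1]-.306)<.04)]
print(len(o),o.mean(0) if len(o) else 0, cv2.minEnclosingCircle((o[:,:2]*1000).astype(np.float32)) if len(o) else 0)
save(cv2.resize(p,(640,400)),'w1.png')
E
```

```text
[0.56873515 0.30674934 0.23053876] [-0.25623792  0.47130785 -0.46196983  1.60392706  0.22332927  1.11917776
 -1.88229398] 0.0598611835254933
982 [0.57506682 0.30952327 0.15115797] ((573.5006103515625, 308.6736145019531), 12.936126708984375)
```

View pics/w1.png

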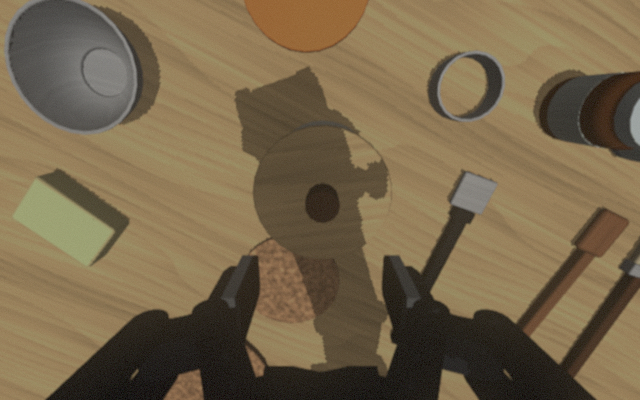

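The wrist view shows the dark knob at (322,202), centred between the fingers and clear of neighbours. I descend and grip it.

Request:
servo_tool(
  turn=[
    [0,0,0],
    [0,0,0],
    [0,0,0],
    [0,0,0],
    [0,0,0],
    [0,0,0],
    [0,0,0],
    [0,0,0],
  ],
  slide=[
    [0.12,0.03,-1.2],
    [0.12,0.03,-2.4],
    [0.12,0.03,-3.3],
    [0.12,0.03,-3.37],
    [0.12,0.03,-3.37],
    [0.12,0.03,-3.37],
    [0.12,0.03,-3.37],
    [0.12,0.03,-3.37],
  ],
  hand=[0.7,0.7,0.7,0.7,0,0,0,0],
  squeeze=50,
)

```text
clock: 3.15
tcp_pos: [0.5744, 0.3029, 0.1323]
orientation: [-3.06, -0.708, -0.005]
contact_force: [-1.0, -1.2, 6.2]
grip_width: 0.024
gripper_force: 49.4
```

Request:
servo_tool(
  turn=[
    [0,0,0],
    [0,0,0],
    [0,0,0],
    [0,0,0],
  ],
  slide=[
    [0,0,0],
    [0,0,0],
    [0,0,0.5],
    [0,0,1],
  ],
  hand=[0,0,0,0],
)

```text
clock: 3.65
tcp_pos: [0.5736, 0.3021, 0.1614]
orientation: [3.061, 0.708, 0.001]
contact_force: [0.3, 0.2, -1.7]
grip_width: 0.0242
gripper_force: 49.2
```

Request:
servo_tool(
  turn=[
    [0,0,0],
    [0,0,0],
    [0,0,0],
    [0,0,0],
    [0,0,0],
    [0,0,0],
    [0,0,0],
  ],
  slide=[
    [0,0,0.5],
    [-1.8,-0.28,0.5],
    [-3.6,-0.56,0.5],
    [-5.0,-0.8,0.5],
    [-5.2,-0.82,0.5],
    [-5.2,-0.82,0.5],
    [-5.2,-0.82,0.5],
  ],
  hand=[0,0,0,0,0,0,0],
)

```text
clock: 4.53
tcp_pos: [0.419, 0.2779, 0.1756]
orientation: [-3.061, -0.706, -0.002]
contact_force: [0.0, 0.0, -1.3]
grip_width: 0.0242
gripper_force: 49.2
```

```bash
python3 - <<'E'
from h import *
o=r.get_obs();print(o['tcp_pos'],o['grip_width'])
p,d,c=grab('top'); W=cloud(cv2.medianBlur(d,3),c).reshape(-1,3)
C=W[(W[:,2]>.105)&(W[:,2]<.125)&(np.hypot(W[:,0]-.572,W[:,1]-.307)<.065)]
from scipy.optimize import least_squares
print('crock',len(C),least_squares(lambda q:np.hypot(C[:,0]-q[0],C[:,1]-q[1])-.053,[.572,.307],loss='soft_l1',f_scale=.003).x)
L=W[(W[:,2]>.145)&(W[:,2]<.18)&(np.hypot(W[:,0]-.417,W[:,1]-.278)<.09)]; print('lid?',len(L),cv2.minEnclosingCircle((L[:,:2]*1000).astype(np.float32)))
s=p[170:270,180:320]; save(cv2.resize(s,None,fx=5,fy=5,interpolation=cv2.INTER_CUBIC),'t2.png')
E
```

```text
[0.41903094 0.27791441 0.17562155] 0.02421234619411333
crock 109 [0.57133428 0.30653854]
lid? 215 ((426.39208984375, 267.3520812988281), 55.00703048706055)
```

View pics/t2.png

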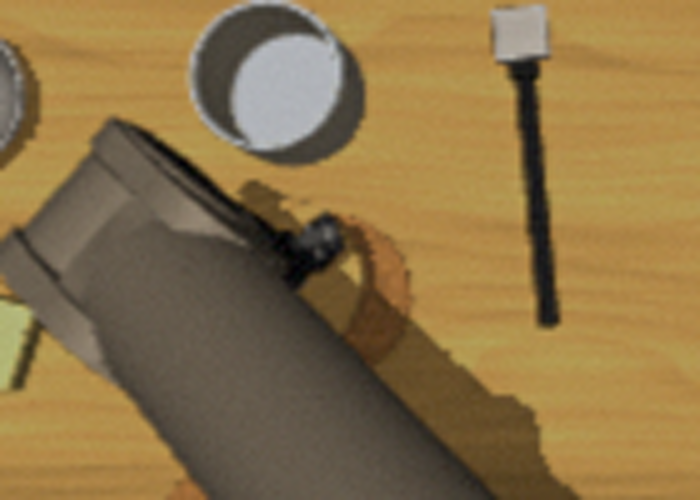

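The crock is now open with its mouth at about (268,82), and the lid hangs over the small cork mat. I lower and release.

Request:
servo_tool(
  turn=[
    [0,0,0],
    [0,0,0],
    [0,0,0],
    [0,0,0],
    [0,0,0],
  ],
  slide=[
    [-0.07,0,-1.5],
    [-0.07,0,-3.0],
    [-0.07,0,-4.3],
    [-0.07,0,-4.72],
    [-0.07,0,-4.75],
  ],
  hand=[0,0,0,0,0],
)

```text
clock: 5.2
tcp_pos: [0.4158, 0.2778, 0.0325]
orientation: [3.061, 0.708, -0.001]
contact_force: [0.2, -0.4, -1.4]
grip_width: 0.0243
gripper_force: 51.4
```

Request:
servo_tool(
  turn=[
    [0,0,0],
    [0,0,0],
    [0,0,0],
  ],
  slide=[
    [0,0,0],
    [0,0,0],
    [0,0,0],
  ],
  hand=[0,0,0],
)

```text
clock: 5.58
tcp_pos: [0.4159, 0.2779, 0.0335]
orientation: [-3.06, -0.708, -0.002]
contact_force: [-0.6, 0.0, -1.5]
grip_width: 0.0242
gripper_force: 51.4
```

Request:
servo_tool(
  turn=[
    [0,0,0],
    [0,0,0],
    [0,0,0],
    [0,0,0],
    [0,0,0],
    [0,0,0],
    [0,0,0],
    [0,0,0],
  ],
  slide=[
    [0,0,-0.1],
    [0,0,-0.1],
    [0,0,-0.1],
    [0,0,-0.1],
    [0,0,0.0],
    [0,0,1],
    [0,0,2.5],
    [0,0,4],
  ],
  hand=[0,0,0.8,0.8,0.8,0.8,0.8,0.8],
)

```text
clock: 6.58
tcp_pos: [0.4151, 0.2775, 0.154]
orientation: [3.061, 0.709, -0.001]
contact_force: [0.4, 0.1, 0.2]
grip_width: 0.0684
gripper_force: 0.0
```

Request:
servo_tool(
  turn=[
    [0,0,-2],
    [0,0,-4],
    [0,0,-4],
    [0,0,-4],
    [0,0,-4],
    [0,0,-4],
  ],
  slide=[
    [1.5,-1,0],
    [3,-3,0],
    [4.9,-5,0],
    [4.9,-5,0],
    [4.9,-5,0],
    [4.9,-5,0],
  ],
  hand=[0.8,0.8,0.8,0.8,0.8,0.8],
)

```text
clock: 7.32
tcp_pos: [0.5617, 0.1285, 0.1526]
orientation: [-3.137, -0.167, 0.001]
contact_force: [-0.0, 0.6, -0.4]
grip_width: 0.068
gripper_force: 0.0
```

```bash
cat >> h.py <<'E'
def tcp():
    o=r.get_obs(); M=R.from_rotvec(o['orientation']).as_matrix(); print('tcp',o['tcp_pos'].round(4),'w',round(o['grip_width'],4),'x',M[:,0].round(3),'y',M[:,1].round(3),'z',M[:,2].round(3),'q',o['joints'].round(2),'t',o['clock']); return o,M
E
python3 - <<'E'
from h import *
tcp(); p,d,c=grab('top'); q,dw,cw=grab('wrist'); 
W=cloud(cv2.medianBlur(d,3),c).reshape(-1,3)
L=W[(W[:,2]>.018)&(W[:,2]<.03)&(np.hypot(W[:,0]-.417,W[:,1]-.278)<.08)]; print('lid',len(L),L.mean(0),cv2.minEnclosingCircle((L[:,:2]*1000).astype(np.float32)))
X=cloud(dw,cw); m=(X[...,2]>.011)&(X[...,2]<.025)&(abs(X[...,1]-.12)<.06)&(abs(X[...,0]-.52)<.15); Y=X[m]; print(len(Y))
h=Y[Y[:,0]<.585]; k=np.polyfit(h[:,0],h[:,1],1); print('handle',k,np.degrees(np.arctan(k[0])),'y at .52,.565',np.polyval(k,[.52,.565]),'x range',Y[:,0].min(),Y[:,0].max(),h[:,2].mean())
save(np.hstack([cv2.resize(q,(480,300)),cv2.resize(p[170:270,180:280],(300,300))]),'w2.png')
E
```

```text
tcp [0.5617 0.1285 0.1526] w 0.068 x [ 0.994  0.106 -0.001] y [ 0.106 -0.994 -0.001] z [-0.001  0.001 -1.   ] q [-0.05  0.43 -0.36  1.85  0.19  0.9  -1.96] t 7.325
lid 659 [0.41546647 0.27749585 0.02485875] ((416.2055358886719, 278.272216796875), 56.60844802856445)
5789
handle [0.1242552  0.05791698] 7.0829951970704235 y at .52,.565 [0.12252969 0.12812117] x range 0.39974025363223814 0.6482525062019282 0.01684084903693435
```

View pics/w2.png

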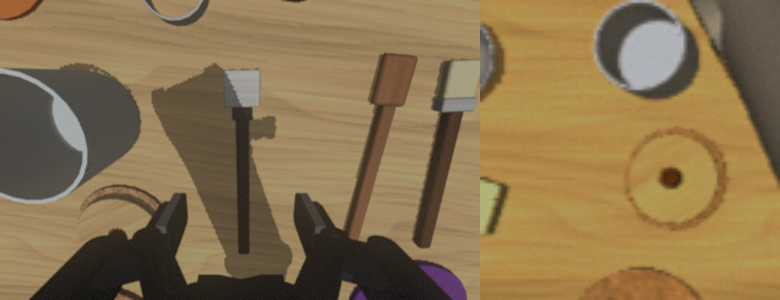

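The lid sits centred on the cork mat (top crop 671,178). In the wrist view the turner handle is midway between the fingers. I grip it 45 mm towards the head.

Request:
servo_tool(
  turn=[
    [0,0,0.1],
    [0,0,0.1],
    [0,0,0.1],
    [0,0,0.1],
    [0,0,0.1],
    [0,0,0.1],
    [0,0,0.1],
    [0,0,0.1],
  ],
  slide=[
    [0.23,0,-1.6],
    [0.23,0,-3.2],
    [0.23,0,-4.6],
    [0.23,0,-4.93],
    [0.23,0,-4.93],
    [0.23,0,-4.93],
    [0.23,0,-4.93],
    [0.23,0,-4.93],
  ],
  hand=[0.8,0.8,0.8,0.8,0,0,0,0],
  squeeze=70,
)

```text
clock: 8.43
tcp_pos: [0.5705, 0.1279, 0.0067]
orientation: [-3.136, -0.18, -0.004]
contact_force: [-1.7, -1.0, 7.3]
grip_width: 0.0141
gripper_force: 69.2
```

Request:
servo_tool(
  turn=[
    [0,0,0],
    [0,0,0],
    [0,0,0],
    [0,0,0],
    [0,0,0],
    [0,0,0],
    [0,0,0],
    [0,0,0],
  ],
  slide=[
    [0,0,0],
    [0,0,0.0],
    [0,0,1],
    [0,0,3],
    [0,0,5],
    [0,0,7],
    [0,0,8],
    [0,0,8],
  ],
  hand=[0,0,0,0,0,0,0,0],
)

```text
clock: 9.43
tcp_pos: [0.5708, 0.1281, 0.2486]
orientation: [-3.135, -0.179, -0.011]
contact_force: [0.7, 0.0, -1.4]
grip_width: 0.0138
gripper_force: 68.6
```

Request:
servo_tool(
  turn=[
    [0.22,-2,0],
    [0.45,-4,0],
    [0.67,-6,0],
    [0.9,-8,0],
    [1.1,-10,0],
    [1.3,-12,0],
    [1.55,-14,0],
    [1.65,-14.9,0],
  ],
  slide=[
    [0,0,0.5],
    [0,0,1],
    [0,0,1.5],
    [0,0,2],
    [0,0,2],
    [0,0,2],
    [0,0,2],
    [0,0,2],
  ],
  hand=[0,0,0,0,0,0,0,0],
)

```text
clock: 10.42
tcp_pos: [0.5579, 0.1248, 0.3682]
orientation: [-2.777, -0.146, -1.413]
contact_force: [0.5, 15.7, 0.5]
grip_width: 0.0137
gripper_force: 68.8
```

```bash
python3 - <<'E'
from h import *
tcp(); q,dw,cw=grab('wrist'); p,d,c=grab('scene'); save(np.hstack([cv2.resize(q,(480,300)),cv2.resize(p[60:310,300:560],(312,300))]),'w3.png')
E
```

```text
tcp [0.5579 0.1248 0.3682] w 0.0137 x [0.585 0.073 0.807] y [ 0.094 -0.995  0.022] z [ 0.805  0.063 -0.59 ] q [ 0.59 -0.17 -0.97  2.27  1.13  0.17 -2.96] t 10.425
```

View pics/w3.png

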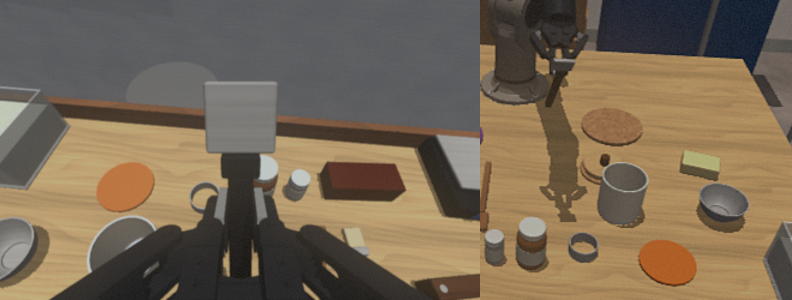

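The wrist view shows the turner held firmly with its head up. The arm has hit the J6/J7 limits, though, so I fit a quick kinematic model to choose a workable route to the horizontal.

```bash
cat > fk.py <<'E'
import numpy as np, itertools
from scipy.optimize import least_squares
from scipy.spatial.transform import Rotation as R
D=[([1.00789878,.47772545,.0223439,1.55631685,-.01152734,1.10930418,-.08307101],[.29628,-.60592,.23043],[-3.05918,-.707957,.0007]),
([-.25623792,.47130785,-.46196983,1.60392706,.22332927,1.11917776,-1.88229398],[.56873,.30675,.23054],[-3.056,-.717,.002]),
([-.05,.43,-.36,1.85,.19,.9,-1.96],[.5617,.1285,.1526],[-3.137,-.167,.001]),
([.59,-.17,-.97,2.27,1.13,.17,-2.96],[.5579,.1248,.3682],[-2.777,-.146,-1.413])]
def fk(q,s,v):
    M=R.from_euler('z',v[0]); p=np.zeros(3); ax='zyzyzyz'; T=[None,None,v[2:5],None,v[5:8],None,v[8:11]]
    p=np.array([0,0,v[1]])
    for i in range(7):
        M=M*R.from_euler(ax[i],s[i]*q[i])
        if T[i] is not None: p=p+M.apply(T[i])
    return p,M*R.from_euler('z',v[11])
def res(v,s):
    e=[]
    for q,p,o in D:
        a,M=fk(q,s,v); e+=list(a-p)+list(.3*(M.inv()*R.from_rotvec(o)).as_rotvec())
    return np.array(e)
E
python3 - <<'E'
from fk import *
out=[]
for s in itertools.product([1,-1],repeat=4):
    S=[s[0],1,s[1],1,s[2],1,s[3]]
    for y0 in (0,np.pi/2,-np.pi/2,np.pi):
      for t0 in (0,1.57,-1.57,3.14):
        f=least_squares(res,[y0,.3,0,0,.4,0,0,.4,0,0,.25,t0],args=(S,),max_nfev=60); out.append((f.cost,S,f.x))
out.sort(key=lambda a:a[0])
for o in out[:4]: print(o[0],o[1],np.round(o[2],3))
print(res(out[0][2],out[0][1]).reshape(-1,6).round(4))
np.savez('fk.npz',s=out[0][1],v=out[0][2])
E
```

```text
5.19321203846715e-06 [-1, 1, -1, 1, -1, 1, -1] [ 6.283e+00  2.690e-01  1.600e-02 -3.900e-02  5.130e-01  4.000e-03
 -1.700e-02  4.640e-01 -9.000e-03 -4.000e-03  2.770e-01  1.571e+00]
5.193212038467273e-06 [-1, 1, -1, 1, -1, 1, -1] [ 0.     0.269  0.016 -0.039  0.513  0.004 -0.017  0.464 -0.009 -0.004
  0.277  1.571]
5.193212038467971e-06 [-1, 1, -1, 1, -1, 1, -1] [ 0.000e+00  2.690e-01  1.600e-02 -3.900e-02  5.130e-01  4.000e-03
 -1.700e-02  4.640e-01 -9.000e-03 -4.000e-03  2.770e-01 -4.712e+00]
5.193212038468001e-06 [-1, 1, -1, 1, -1, 1, -1] [ 0.     0.269  0.016 -0.039  0.513  0.004 -0.017  0.464 -0.009 -0.004
  0.277  1.571]
[[ 0.      0.0001  0.0001 -0.      0.     -0.0001]
 [ 0.0005  0.0012 -0.001  -0.0001 -0.0001 -0.0001]
 [-0.0007 -0.0012  0.0012  0.0008  0.0011  0.001 ]
 [ 0.0001  0.0003 -0.0003  0.0007  0.0005 -0.0008]]
```

```bash
cat >> fk.py <<'E'
try:
    _z=np.load('fk.npz'); S_,V_=_z['s'],_z['v']
except Exception: pass
LO=np.array([-2.96,-.34,-1.41,.24,-1.37,.17,-2.96]);HI=np.array([2.96,2.1,1.46,2.44,4.51,1.92,2.96])
def ik(p,M,q0,reg=.02,q0r=None,nf=200):
    q0r=q0 if q0r is None else q0r
    def e(q):
        a,m=fk(q,S_,V_); return np.r_[a-p,.3*(m.inv()*M).as_rotvec(),reg*.05*(q-q0r)]
    f=least_squares(e,np.clip(q0,LO+.01,HI-.01),bounds=(LO,HI),max_nfev=nf); return f.x,np.abs(e(f.x)[:6]).max()
def pose(az,lean,xup=1):  # tool z horizontal-ish along azimuth az (deg), pitched down by lean -> handle head leans to +az
    az,l=np.radians([az,lean]); z=np.array([np.cos(az)*np.cos(l),np.sin(az)*np.cos(l),-np.sin(l)])
    x=xup*np.array([np.cos(az)*np.sin(l),np.sin(az)*np.sin(l),np.cos(l)]); return R.from_matrix(np.c_[x,np.cross(z,x),z])
E
python3 - <<'E'
from fk import *
rng=np.random.default_rng(0); p=np.array([.571,.307,.185])
for xu in (1,-1):
  for az in range(-180,180,30):
    best=None
    for k in range(25):
        q,e=ik(p,pose(az,10,xu),rng.uniform(LO,HI),reg=0,nf=60)
        if e<.002:
            m=np.minimum(q-LO,HI-q).min()
            if best is None or m>best[0]: best=(m,q)
    if best: print(xu,az,round(best[0],2),best[1].round(2))
E
```

```text
1 -90 0.14 [-1.26  1.27  0.86  1.19  0.3   1.78  2.59]
1 -60 0.55 [-1.4   1.04  0.68  1.59  0.71  1.34  2.41]
1 -30 0.46 [-1.54  0.9   0.7   1.98  1.24  0.93  2.07]
1 0 0.15 [-0.1   0.82 -0.93  2.29  2.37  1.67  2.2 ]
1 30 0.05 [-1.54  1.31  1.27  2.39  3.18  1.3   0.37]
1 60 0.21 [ 0.12  0.63 -0.42  2.23  4.04  1.01  1.48]
1 90 0.32 [ 0.62  0.96 -1.    1.92 -1.05  0.74  0.8 ]
1 120 0.58 [ 0.34  0.98 -0.77  1.54 -0.73  1.34  0.6 ]
1 150 0.14 [ 0.32  1.35 -1.27  1.18 -0.1   1.78  0.23]
-1 -90 0.18 [-1.34  1.36  1.02  1.23  0.15  1.74 -0.46]
-1 -60 0.65 [-1.48  1.09  0.78  1.63  0.62  1.27 -0.7 ]
-1 -30 0.41 [-1.49  0.86  0.62  2.03  1.31  0.99 -1.14]
-1 0 0.12 [-1.64  1.    0.97  2.32  2.36  0.73 -2.03]
-1 30 0.05 [-1.23  0.86  0.85  2.39  3.19  1.3  -2.19]
-1 60 0.24 [ 0.45  0.78 -0.78  2.2   4.08  0.79 -1.51]
-1 90 0.34 [ 0.59  0.98 -0.98  1.87 -1.03  0.76 -2.36]
-1 120 0.49 [ 0.21  0.96 -0.58  1.49 -0.85  1.42 -2.47]
-1 150 0.11 [ 0.21  1.25 -1.03  1.12 -0.27  1.81 -2.77]
```

```bash
cat > sim.py <<'E'
from fk import *
from scipy.spatial.transform import Slerp
def path(q,wps,n=10,verbose=True):
    for p,M in wps:
        p0,M0=fk(q,S_,V_); sl=Slerp([0,1],R.concatenate([M0,M])); worst=9;em=0
        for t in np.linspace(0,1,n+1)[1:]:
            q,e=ik(p0+(p-p0)*t,sl(t),q,reg=.05,nf=30); em=max(em,e); worst=min(worst,np.minimum(q-LO,HI-q).min())
        if verbose: print(np.round(p,3),q.round(2),'err',round(em,4),'margin',round(worst,2))
    return q
E
cat > s1.py <<'E'
from sim import *
q=np.array([-.05,.43,-.36,1.85,.19,.9,-1.96])
P=np.array
for az in (75,90,110):
    print(az)
    path(q,[(P([.57,.128,.31]),pose(6,90)),(P([.55,.13,.33]),pose(az,90)),(P([.56,.2,.33]),pose(az,45)),(P([.571,.30,.33]),pose(az,12)),(P([.571,.307,.183]),pose(az,12))])
E
python3 s1.py
```

```text
75
[0.57  0.128 0.31 ] [-0.02  0.28 -0.38  1.67  0.11  1.21 -1.9 ] err 0.0 margin 0.6
[0.55 0.13 0.33] [ 0.12  0.22 -0.55  1.72  0.12  1.24 -0.72] err 0.0 margin 0.56
[0.56 0.2  0.33] [ 0.45  0.2  -0.65  1.92 -0.8   0.87  0.04] err 0.0 margin 0.51
[0.571 0.3   0.33 ] [ 0.82  0.66 -1.26  2.05 -1.37  0.56  0.75] err 0.0 margin 0.0
[0.571 0.307 0.183] [ 0.77  1.09 -1.24  2.08 -1.37  0.32  1.12] err 0.0 margin 0.0
90
[0.57  0.128 0.31 ] [-0.02  0.28 -0.38  1.67  0.11  1.21 -1.9 ] err 0.0 margin 0.6
[0.55 0.13 0.33] [ 0.15  0.22 -0.59  1.72  0.13  1.24 -0.46] err 0.0 margin 0.56
[0.56 0.2  0.33] [ 0.48  0.3  -0.7   1.81 -0.68  1.05  0.15] err 0.0 margin 0.56
[0.571 0.3   0.33 ] [ 0.57  0.58 -0.9   1.88 -1.19  0.97  0.61] err 0.0 margin 0.18
[0.571 0.307 0.183] [ 0.51  0.85 -0.84  1.91 -1.18  0.84  0.87] err 0.0 margin 0.18
110
[0.57  0.128 0.31 ] [-0.02  0.28 -0.38  1.67  0.11  1.21 -1.9 ] err 0.0 margin 0.6
[0.55 0.13 0.33] [ 0.2   0.22 -0.63  1.72  0.14  1.24 -0.12] err 0.0 margin 0.56
[0.56 0.2  0.33] [ 0.46  0.44 -0.75  1.65 -0.51  1.29  0.27] err 0.0 margin 0.58
[0.571 0.3   0.33 ] [ 0.49  0.73 -0.9   1.64 -0.87  1.26  0.45] err 0.0 margin 0.5
[0.571 0.307 0.183] [ 0.43  0.94 -0.83  1.67 -0.79  1.14  0.62] err 0.0 margin 0.51
```

```bash
cat > go.py <<'E'
import sys; from h import *; from fk import pose
def to(p,az,lean,xu=1):
    o,M=tcp(); T=pose(az,lean,xu); t=(T*R.from_matrix(M).inv()).as_rotvec()/np.radians(5); print('turn',t.round(2),'slide',((np.array(p)-o['tcp_pos'])/.03).round(2))
if __name__=='__main__':
    a=[float(x) for x in sys.argv[1:]]; to(a[:3],*a[3:])
E
python3 go.py .56 .128 .33 6 90; python3 - <<'E'
from fk import *
a,b=pose(6,90),pose(100,90); c=pose(100,45); d=pose(100,12)
for s,t in((a,b),(b,c),(c,d)): print(((t*s.inv()).as_rotvec()/np.radians(5)).round(2))
E
```

```text
tcp [0.557  0.1267 0.3701] w 0.0142 x [0.582 0.077 0.809] y [ 0.097 -0.995  0.026] z [ 0.807  0.064 -0.587] q [ 0.58 -0.17 -0.96  2.27  1.13  0.17 -2.96] t 10.525
turn [-0.82 10.78 -0.06] slide [ 0.1   0.04 -1.34]
[ 0.   0.  18.8]
[ 8.86  1.56 -0.  ]
[6.5  1.15 0.  ]
```

Request:
servo_tool(
  turn=[
    [-0.82,10.8,0],
    [-0.82,10.8,0],
    [-0.82,10.8,0],
    [-0.82,10.8,0],
    [-0.82,10.8,0],
    [-0.82,10.8,0],
    [-0.82,10.8,0],
    [-0.82,10.8,0],
  ],
  slide=[
    [0.1,0,-0.3],
    [0.1,0,-0.6],
    [0.1,0,-1],
    [0.1,0,-1.3],
    [0.1,0,-1.3],
    [0.1,0,-1.3],
    [0.1,0,-1.3],
    [0.1,0,-1.3],
  ],
  hand=[0,0,0,0,0,0,0,0],
)

```text
clock: 11.52
tcp_pos: [0.5611, 0.1284, 0.3296]
orientation: [-3.131, -0.161, 0.006]
contact_force: [-0.5, -0.2, -0.3]
grip_width: 0.0134
gripper_force: 68.9
```

Request:
servo_tool(
  turn=[
    [0,0,2],
    [0,0,4],
    [0,0,6],
    [0,0,8],
    [0,0,10],
    [0,0,12],
    [0,0,14],
    [0,0,16],
  ],
  slide=[
    [0,0,0],
    [0,0,0],
    [0,0,0],
    [0,0,0],
    [0,0,0],
    [0,0,0],
    [0,0,0],
    [0,0,0],
  ],
  hand=[0,0,0,0,0,0,0,0],
)

```text
clock: 12.52
tcp_pos: [0.5601, 0.1282, 0.3315]
orientation: [-2.292, -2.147, 0.007]
contact_force: [0.4, 0.0, -0.7]
grip_width: 0.0142
gripper_force: 68.9
```

```bash
python3 go.py .56 .2 .33 100 45
```

```text
tcp [0.5601 0.1282 0.3315] w 0.0142 x [ 0.065  0.998 -0.003] y [ 0.998 -0.065 -0.004] z [-0.004 -0.002 -1.   ] q [ 0.27  0.32 -0.76  1.63  0.23  1.28 -0.6 ] t 12.525
turn [9.04 0.45 2.59] slide [-0.    2.39 -0.05]
```

Request:
servo_tool(
  turn=[
    [1.8,0.1,0.5],
    [3.6,0.2,1.0],
    [5.4,0.3,1.5],
    [7.2,0.4,2.0],
    [9.04,0.45,2.6],
    [9.04,0.45,2.6],
  ],
  slide=[
    [0,0.5,0],
    [0,1,0],
    [0,1.5,0],
    [0,2,0],
    [0,2.4,0],
    [0,2.4,0],
  ],
  hand=[0,0,0,0,0,0],
)

```text
clock: 13.28
tcp_pos: [0.5608, 0.1973, 0.3285]
orientation: [-1.591, -1.875, -0.647]
contact_force: [0.9, -0.8, -0.6]
grip_width: 0.0137
gripper_force: 69.0
```

```bash
python3 go.py .567 .3 .33 100 12
```

```text
tcp [0.5608 0.1973 0.3285] w 0.0137 x [-0.111  0.699  0.707] y [ 0.986  0.167 -0.01 ] z [-0.125  0.695 -0.708] q [ 0.67  0.55 -1.01  1.68 -0.36  1.11  0.07] t 13.275
turn [6.53 1.02 0.04] slide [0.21 3.42 0.05]
```

Request:
servo_tool(
  turn=[
    [2,0.3,0],
    [4,0.6,0],
    [6,0.95,0],
    [6.53,1.02,0],
    [6.53,1.02,0],
    [6.53,1.02,0],
  ],
  slide=[
    [0,1.3,0.1],
    [0,2.6,0.2],
    [0,3.9,0.3],
    [0.05,5.37,0.3],
    [0.05,5.37,0.3],
    [0.05,5.37,0.3],
  ],
  hand=[0,0,0,0,0,0],
)

```text
clock: 14.02
tcp_pos: [0.5622, 0.3617, 0.3407]
orientation: [-1.217, -1.457, -0.99]
contact_force: [-0.0, -0.1, -2.0]
grip_width: 0.0136
gripper_force: 69.0
```

```bash
python3 go.py .562 .3587 .183 100 12; python3 - <<'E'
from h import *
q,dw,cw=grab('wrist'); p,d,c=grab('scene'); save(np.hstack([cv2.resize(q,(480,300)),cv2.resize(p[60:310,300:560],(312,300))]),'w4.png')
E
```

```text
tcp [0.5622 0.3617 0.3407] w 0.0136 x [-0.042  0.206  0.978] y [0.985 0.173 0.006] z [-0.168  0.963 -0.21 ] q [ 0.62  0.93 -1.22  1.76 -0.69  0.82  0.34] t 14.025
turn [0.02 0.08 0.01] slide [-0.01 -0.1  -5.26]
```

View pics/w4.png

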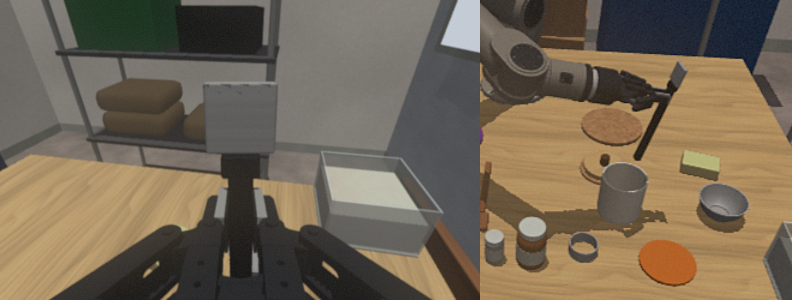

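The turner is held with its head up and its handle leaning slightly. The foot appears at composite (639,158), and I compare that with the predicted projection.

```bash
python3 - <<'E'
from h import *
p,d,c=load('scene'); o,M=tcp()
for L in (.166,.172,.178):
    F=o['tcp_pos']-L*M[:,0]; u=proj(F,c); print(L,F.round(3),u,'composite',480+(u[0]-300)*1.2,(u[1]-60)*1.2)
s=p[150:210,400:470]
save(cv2.resize(s,None,fx=6,fy=6),'x.png')
g=p.astype(int).sum(2); m=(g<130); m[:, :400]=0; ys,xs=np.where(m[120:230,415:450]); print(ys.max()+120, xs[ys.argmax()]+415)
E
```

```text
tcp [0.5633 0.3605 0.3407] w 0.0137 x [-0.042  0.206  0.978] y [0.985 0.171 0.007] z [-0.166  0.964 -0.21 ] q [ 0.62  0.93 -1.22  1.76 -0.69  0.82  0.34] t 14.125
0.166 [0.57  0.326 0.178] [430.93412336 190.17974712] composite 637.1209480317917 156.2156965478737
0.172 [0.571 0.325 0.173] [430.12225644 191.82014356] composite 636.1467077327853 158.18417226994492
0.178 [0.571 0.324 0.167] [429.31529653 193.45062527] composite 635.1783558388063 160.14075032944785
193 430
```

Request:
servo_tool(
  turn=[
    [0,0,0],
    [0,0,0],
    [0,0,0],
    [0,0,0],
    [0,0,0],
    [0,0,0],
    [0,0,0],
  ],
  slide=[
    [0,-0.06,-1],
    [0,-0.06,-2],
    [0,-0.06,-3],
    [0,-0.06,-4],
    [0,-0.06,-5],
    [0,-0.06,-5.3],
    [0,-0.06,-5.3],
  ],
  hand=[0,0,0,0,0,0,0],
)

```text
clock: 15.0
tcp_pos: [0.5636, 0.3586, 0.182]
orientation: [-1.217, -1.452, -0.993]
contact_force: [0.3, -0.7, -0.7]
grip_width: 0.0138
gripper_force: 69.1
```

```bash
python3 go.py .562 .3587 .180 100 12
```

```text
tcp [0.5636 0.3586 0.182 ] w 0.0138 x [-0.041  0.203  0.978] y [0.985 0.171 0.005] z [-0.166  0.964 -0.207] q [ 0.57  1.16 -1.12  1.79 -0.61  0.72  0.53] t 15.0
turn [-0.02  0.06  0.04] slide [-0.05  0.   -0.07]
```

Request:
servo_tool(
  turn=[
    [0,0,0],
    [0,0,0],
    [0,0,0],
    [0,0,0],
    [0,0,0],
    [0,0,0],
    [0,0,0],
    [0,0,0],
  ],
  slide=[
    [0,0,-0.1],
    [0,0,-0.1],
    [0,0,-0.1],
    [0,0,-0.1],
    [0,0,-0.1],
    [0,0,-0.1],
    [0.1,-0.6,0.13],
    [0.3,-1.8,0.4],
  ],
  hand=[0,0,0.2,0.3,0.45,0.45,0.45,0.45],
)

```text
clock: 16.0
tcp_pos: [0.5712, 0.3046, 0.1943]
orientation: [-1.214, -1.453, -0.991]
contact_force: [0.7, -0.6, -0.5]
grip_width: 0.0385
gripper_force: 0.0
```

Request:
servo_tool(
  turn=[
    [0,0,0],
    [0,0,0],
    [0,0,0],
  ],
  slide=[
    [0.25,-1.5,0.6],
    [0.5,-3,2],
    [0.5,-3.5,3],
  ],
  hand=[0.45,0.45,0.45],
)

```text
clock: 16.38
tcp_pos: [0.5896, 0.1952, 0.2847]
orientation: [-1.222, -1.451, -0.997]
contact_force: [-0.6, 0.9, 0.1]
grip_width: 0.0385
gripper_force: 0.0
```

```bash
python3 - <<'E'
from h import *
tcp(); q,dw,cw=grab('wrist'); p,d,c=grab('scene'); save(np.hstack([cv2.resize(q,(480,300)),cv2.resize(p[60:310,300:560],(312,300))]),'w5.png')
E
```

```text
tcp [0.5896 0.1952 0.2847] w 0.0385 x [-0.04   0.205  0.978] y [0.986 0.165 0.006] z [-0.16   0.965 -0.208] q [ 0.8   0.99 -1.11  1.69 -0.58  1.07  0.41] t 16.375
```

View pics/w5.png

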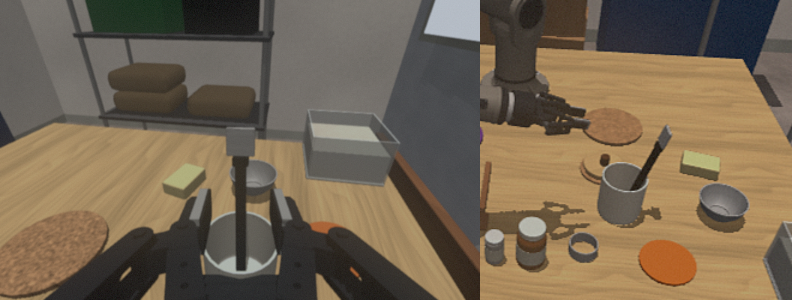

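The turner stands in the crock (composite 650,165). Next is the paddle.

```bash
python3 go.py .58 .06 .30 95 90; python3 - <<'E'
from sim import *
P=np.array; q=P([.8,.99,-1.11,1.69,-.58,1.07,.41])
path(q,[(P([.58,.06,.30]),pose(95,90)),(P([.602,-.038,.2]),pose(0.7,90)),(P([.602,-.038,.005]),pose(.7,90))])
E
```

```text
tcp [0.5895 0.1967 0.2869] w 0.0384 x [-0.044  0.204  0.978] y [0.986 0.166 0.01 ] z [-0.161  0.965 -0.208] q [ 0.8   0.99 -1.11  1.69 -0.58  1.07  0.41] t 16.475
turn [-15.48  -1.88  -0.85] slide [-0.32 -4.56  0.44]
[0.58 0.06 0.3 ] [ 0.43  0.31 -0.78  1.72  0.23  1.2  -0.33] err 0.0 margin 0.33
[ 0.602 -0.038  0.2  ] [ 0.27  0.42 -0.41  1.75  0.19  1.01 -1.76] err 0.0 margin 0.65
[ 0.602 -0.038  0.005] [ 0.2   0.68 -0.32  1.85  0.33  0.66 -1.87] err 0.0 margin 0.49
```

Request:
servo_tool(
  turn=[
    [-2,-0.24,-0.11],
    [-4,-0.5,-0.2],
    [-6,-0.75,-0.3],
    [-8,-1,-0.45],
    [-10,-1.2,-0.55],
    [-12,-1.45,-0.65],
    [-14,-1.7,-0.77],
    [-15.5,-1.88,-0.85],
  ],
  slide=[
    [0,-1,0.4],
    [-0.1,-1.5,0.4],
    [-0.1,-2,0.4],
    [-0.2,-2.5,0.4],
    [-0.2,-3,0.4],
    [-0.3,-3.5,0.4],
    [-0.3,-4,0.4],
    [-0.3,-4.5,0.4],
  ],
  hand=[0.8,0.8,0.8,0.8,0.8,0.8,0.8,0.8],
)

```text
clock: 17.48
tcp_pos: [0.5775, 0.0652, 0.2963]
orientation: [2.126, 2.313, -0.011]
contact_force: [-0.5, -0.6, -0.6]
grip_width: 0.0684
gripper_force: 0.0
```

Request:
servo_tool(
  turn=[
    [0,0,-2],
    [0,0,-4],
    [0,0,-6],
    [0,0,-8],
    [0,0,-10],
    [0,0,-12],
    [0,0,-14],
    [0,0,-16],
  ],
  slide=[
    [0.1,-0.5,0],
    [0.2,-1,0],
    [0.3,-1.5,0],
    [0.4,-2,0],
    [0.5,-2.5,0],
    [0.6,-3,0],
    [0.7,-3.2,0],
    [0.7,-3.2,-1],
  ],
  hand=[0.8,0.8,0.8,0.8,0.8,0.8,0.8,0.8],
)

```text
clock: 18.48
tcp_pos: [0.6001, -0.0321, 0.2667]
orientation: [-3.112, -0.392, -0.005]
contact_force: [0.2, -0.4, -0.7]
grip_width: 0.0682
gripper_force: 0.0
```

```bash
python3 go.py .602 -.038 .16 0.7 90
```

```text
tcp [ 0.6001 -0.0321  0.2667] w 0.0682 x [0.969 0.248 0.004] y [ 0.248 -0.969 -0.005] z [ 0.002  0.006 -1.   ] q [ 0.27  0.36 -0.41  1.68  0.15  1.14 -1.5 ] t 18.475
turn [-0.06  0.04 -2.73] slide [ 0.06 -0.2  -3.56]
```

Request:
servo_tool(
  turn=[
    [0,0,-1.4],
    [0,0,-2.73],
    [0,0,-2.73],
    [0,0,-2.73],
  ],
  slide=[
    [0.06,-0.2,-1],
    [0.06,-0.2,-2.5],
    [0.06,-0.2,-3.5],
    [0.06,-0.2,-3.5],
  ],
  hand=[0.8,0.8,0.8,0.8],
)

```text
clock: 18.98
tcp_pos: [0.5983, -0.0373, 0.1577]
orientation: [-3.135, -0.031, 0.009]
contact_force: [-0.3, 0.2, -0.0]
grip_width: 0.0685
gripper_force: 0.0
```

```bash
cat > tool.py <<'E'
import sys; from h import *
x0,y0=map(float,sys.argv[1:3]); o,M=tcp(); q,dw,cw=grab('wrist'); X=cloud(cv2.medianBlur(dw,3),cw)
m=(X[...,2]>.012)&(X[...,2]<.03)&(abs(X[...,1]-y0)<.045)&(abs(X[...,0]-x0)<.15)
n,l,s,_=cv2.connectedComponentsWithStats(m.astype(np.uint8)); Y=X[l==1+s[1:,4].argmax()]
h=Y[(Y[:,0]<x0+.05)&(Y[:,0]>x0-.1)]; k=np.polyfit(h[:,0],h[:,1],1); e=Y[:,0].max()
a=np.arctan(k[0]); print('xrange',Y[:,0].min(),e,'ang',np.degrees(a),'z',h[:,2].mean()); gx=e-.078*np.cos(a); print('grasp',gx,np.polyval(k,gx),'slide',((np.array([gx,np.polyval(k,gx),.0055])-o['tcp_pos'])/.03).round(2),'yaw',np.degrees(np.arctan2(M[1,0],M[0,0])))
E
python3 tool.py .555 -.038
```

```text
tcp [ 0.5983 -0.0373  0.1577] w 0.0685 x [ 1.     0.02  -0.006] y [ 0.02  -1.    -0.006] z [-0.006  0.006 -1.   ] q [ 0.23  0.46 -0.35  1.79  0.18  0.93 -1.75] t 18.975
xrange 0.4321561900922365 0.680959067938832 ang 1.3266280047367656 z 0.016790717715952662
grasp 0.6029799752537784 -0.037287383514487286 slide [ 0.16  0.   -5.07] yaw 1.134294860636309
```

Request:
servo_tool(
  turn=[
    [0,0,0],
    [0,0,0],
    [0,0,0],
    [0,0,0],
    [0,0,0],
    [0,0,0],
    [0,0,0],
    [0,0,0],
  ],
  slide=[
    [0.16,0,-1.6],
    [0.16,0,-3.2],
    [0.16,0,-4.7],
    [0.16,0,-5.05],
    [0.16,0,-5.05],
    [0.16,0,-5.05],
    [0.16,0,-5.05],
    [0.16,0,-5.05],
  ],
  hand=[0.8,0.8,0.8,0.8,0,0,0,0],
  squeeze=70,
)

```text
clock: 20.02
tcp_pos: [0.6071, -0.0371, 0.0111]
orientation: [-3.136, -0.03, -0.006]
contact_force: [-1.4, -0.3, 7.8]
grip_width: 0.0131
gripper_force: 68.4
```

Request:
servo_tool(
  turn=[
    [0,0,0],
    [0,0,0],
    [0,0,0],
    [0,0,0],
    [0,0,0],
    [0,0,0],
    [0,0,0],
    [0,0,0],
  ],
  slide=[
    [0,0,0],
    [0,0,0.0],
    [0,0,1],
    [0,0,3],
    [0,0,5],
    [0,0,7],
    [0,0,9],
    [0,0,10.8],
  ],
  hand=[0,0,0,0,0,0,0,0],
)

```text
clock: 21.02
tcp_pos: [0.6054, -0.037, 0.3365]
orientation: [-3.135, -0.031, -0.005]
contact_force: [0.5, 0.5, -1.0]
grip_width: 0.0129
gripper_force: 68.7
```

Request:
servo_tool(
  turn=[
    [0,0,2],
    [0,0,4],
    [0,0,6],
    [0,0,8],
    [0,0,10],
    [0,0,12],
    [0,0,14],
    [0,0,16],
  ],
  slide=[
    [0,0.5,0],
    [0,1,0],
    [0,1.5,0],
    [-0.2,2,0],
    [-0.5,2.5,0],
    [-0.8,3,0],
    [-1,3.5,0],
    [-1,4,0],
  ],
  hand=[0,0,0,0,0,0,0,0],
)

```text
clock: 22.02
tcp_pos: [0.575, 0.0834, 0.3339]
orientation: [-2.378, -2.047, 0.005]
contact_force: [0.4, -0.1, -1.1]
grip_width: 0.0132
gripper_force: 68.7
```

```bash
python3 go.py .572 .2 .34 100 45
```

```text
tcp [0.575  0.0834 0.3339] w 0.0132 x [0.149 0.989 0.   ] y [ 0.989 -0.149 -0.005] z [-0.005  0.001 -1.   ] q [ 0.28  0.31 -0.67  1.62  0.2   1.28 -0.57] t 22.025
turn [9.04 0.06 3.49] slide [-0.1   3.89  0.2 ]
```

```bash
cat >> go.py <<'E'
def hp(hz,lean,az):
    a,l,b=np.radians([hz,lean,az]); h=np.array([np.cos(a)*np.sin(l),np.sin(a)*np.sin(l),np.cos(l)]); z=np.array([np.cos(b),np.sin(b),0]); z-=h*(z@h); z/=np.linalg.norm(z); return h,R.from_matrix(np.c_[h,np.cross(z,h),z])
def plan(hz,lean,az,rf,L,z,C=(.5713,.3065)):
    h,T=hp(hz,lean,az); a=np.radians(hz); p=np.r_[np.array(C)+rf*np.array([np.cos(a),np.sin(a)]),0]+L*h; p[2]=z
    o,M=tcp(); print('target',p.round(4),'floor z',(.008+L*h[2]+.008*np.sin(np.radians(lean))).round(4),'turn',((T*R.from_matrix(M).inv()).as_rotvec()/np.radians(5)).round(2),'slide',((p-o['tcp_pos'])/.03).round(2)); return p,T
E
python3 - <<'E'
from go import *; from sim import path
p,T=plan(30,12,100,.018,.1755,.34); q=r.get_obs()['joints']; p2=p.copy(); p2[2]=.185
path(q,[(np.array([.572,.2,.34]),pose(100,45)),(p,T),(p2,T)])
E
```

```text
tcp [0.575  0.0834 0.3339] w 0.0132 x [0.149 0.989 0.   ] y [ 0.989 -0.149 -0.005] z [-0.005  0.001 -1.   ] q [ 0.28  0.31 -0.67  1.62  0.2   1.28 -0.57] t 22.025
target [0.6185 0.3337 0.34  ] floor z 0.1813 turn [17.08  1.99  1.25] slide [1.45 8.34 0.2 ]
[0.572 0.2   0.34 ] [ 0.61  0.43 -0.92  1.69 -0.49  1.16  0.11] err 0.0 margin 0.49
[0.618 0.334 0.34 ] [ 0.55  0.88 -1.08  1.63 -0.9   1.04  0.24] err 0.0 margin 0.33
[0.618 0.334 0.185] [ 0.5   1.1  -0.99  1.64 -0.83  0.97  0.42] err 0.0 margin 0.33
```

Request:
servo_tool(
  turn=[
    [1.8,0,0.7],
    [3.6,0,1.4],
    [5.4,0.05,2.1],
    [7.2,0.05,2.8],
    [9.04,0.06,3.5],
    [9.04,0.06,3.5],
  ],
  slide=[
    [0,0.8,0.2],
    [0,1.6,0.2],
    [0,2.4,0.2],
    [0,3.2,0.2],
    [0,3.9,0.2],
    [0,3.9,0.2],
  ],
  hand=[0,0,0,0,0,0],
)

```text
clock: 22.78
tcp_pos: [0.5757, 0.1977, 0.3368]
orientation: [-1.589, -1.875, -0.649]
contact_force: [-0.1, -0.4, -1.5]
grip_width: 0.0132
gripper_force: 68.8
```

```bash
python3 - <<'E'
from go import *
plan(30,12,100,.018,.1755,.34)
E
```

```text
tcp [0.5757 0.1977 0.3368] w 0.0132 x [-0.112  0.697  0.708] y [ 0.986  0.168 -0.009] z [-0.125  0.697 -0.706] q [ 0.61  0.53 -0.92  1.64 -0.41  1.14  0.1 ] t 22.775
target [0.6185 0.3337 0.34  ] floor z 0.1813 turn [ 7.67  3.42 -0.78] slide [1.42 4.54 0.11]
```

Request:
servo_tool(
  turn=[
    [1.9,0.85,-0.2],
    [3.8,1.7,-0.4],
    [5.7,2.55,-0.6],
    [7.67,3.42,-0.78],
    [7.67,3.42,-0.78],
    [7.67,3.42,-0.78],
  ],
  slide=[
    [0.7,1,0.2],
    [1.4,2,0.2],
    [1.42,3.2,0.2],
    [1.42,4.54,0.2],
    [1.42,4.54,0.2],
    [1.42,4.54,0.2],
  ],
  hand=[0,0,0,0,0,0],
)

```text
clock: 23.52
tcp_pos: [0.6185, 0.3364, 0.3461]
orientation: [-1.22, -1.218, -0.9]
contact_force: [0.8, -0.0, -0.1]
grip_width: 0.013
gripper_force: 68.8
```

```bash
python3 - <<'E'
from go import *
plan(30,12,100,.018,.1755,.184)
q,dw,cw=grab('wrist'); p,d,c=grab('scene'); save(np.hstack([cv2.resize(q,(480,300)),cv2.resize(p[60:310,300:560],(312,300))]),'w6.png')
o,M=tcp(); F=o['tcp_pos']-.1755*M[:,0]; u=proj(F,c); print(480+(u[0]-300)*1.2,(u[1]-60)*1.2)
E
```

```text
tcp [0.6185 0.3364 0.3461] w 0.013 x [0.172 0.106 0.979] y [ 0.967  0.17  -0.188] z [-0.187  0.98  -0.073] q [ 0.56  0.99 -1.11  1.62 -0.8   1.    0.26] t 23.525
target [0.6185 0.3337 0.184 ] floor z 0.1813 turn [ 0.02  0.09 -0.  ] slide [-0.   -0.09 -5.4 ]
tcp [0.619  0.3359 0.3472] w 0.0127 x [0.17  0.106 0.98 ] y [ 0.968  0.169 -0.186] z [-0.185  0.98  -0.074] q [ 0.57  0.99 -1.11  1.62 -0.8   1.    0.26] t 23.625
633.8493010948398 162.14484195234274
```

View pics/w6.png

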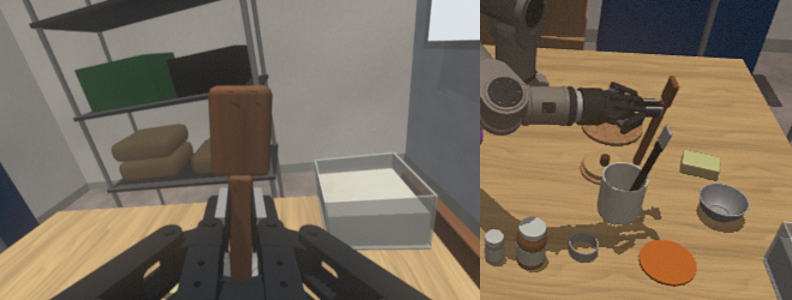

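The paddle foot, at about (636,164), matches the prediction (634,162). The turner stands to the side. I lower the paddle and release it.

Request:
servo_tool(
  turn=[
    [0,0,0],
    [0,0,0],
    [0,0,0],
    [0,0,0],
    [0,0,0],
    [0,0,0],
    [0,0,0],
  ],
  slide=[
    [0,-0.08,-1],
    [0,-0.08,-2],
    [0,-0.08,-3],
    [0,-0.08,-4],
    [0,-0.08,-5],
    [0,-0.08,-5.4],
    [0,-0.08,-5.45],
  ],
  hand=[0,0,0,0,0,0,0],
)

```text
clock: 24.5
tcp_pos: [0.6186, 0.3333, 0.1827]
orientation: [-1.219, -1.216, -0.901]
contact_force: [-1.4, -2.0, 0.9]
grip_width: 0.0136
gripper_force: 69.1
```

Request:
servo_tool(
  turn=[
    [0,0,0],
  ],
  slide=[
    [0,0,0],
  ],
  hand=[0],
)

```text
clock: 24.62
tcp_pos: [0.6185, 0.3335, 0.1827]
orientation: [-1.219, -1.216, -0.901]
contact_force: [-1.4, -3.0, -0.4]
grip_width: 0.0131
gripper_force: 69.1
```

Request:
servo_tool(
  turn=[
    [0,0,0],
    [0,0,0],
    [0,0,0],
    [0,0,0],
    [0,0,0],
    [0,0,0],
    [0,0,0],
    [0,0,0],
  ],
  slide=[
    [0,0,-0.05],
    [0,0,-0.05],
    [0,0,-0.05],
    [0,0,-0.05],
    [0,0,-0.05],
    [0,0,-0.05],
    [0.12,-0.6,0],
    [0.36,-1.9,0.1],
  ],
  hand=[0,0.2,0.3,0.45,0.45,0.45,0.45,0.45],
)

```text
clock: 25.62
tcp_pos: [0.6281, 0.2767, 0.1849]
orientation: [-1.217, -1.214, -0.898]
contact_force: [0.7, 0.0, 0.0]
grip_width: 0.0382
gripper_force: 0.0
```

Request:
servo_tool(
  turn=[
    [0,0,0],
    [0,0,0],
    [0,0,0],
    [0,0,0],
  ],
  slide=[
    [0.3,-1.8,0.3],
    [0.4,-3.4,1.5],
    [0.2,-4.5,3],
    [0.1,-4.8,3.5],
  ],
  hand=[0.45,0.45,0.45,0.45],
)

```text
clock: 26.12
tcp_pos: [0.6337, 0.1288, 0.2917]
orientation: [-1.224, -1.215, -0.905]
contact_force: [0.6, 0.7, -0.3]
grip_width: 0.0381
gripper_force: 0.0
```

```bash
python3 - <<'E'
from go import *
to((.59,-.03,.32),90,90)
q,dw,cw=grab('wrist'); p,d,c=grab('scene'); save(np.hstack([cv2.resize(q,(480,300)),cv2.resize(p[60:310,300:560],(312,300))]),'w7.png')
E
```

```text
tcp [0.6337 0.1288 0.2917] w 0.0381 x [0.172 0.104 0.98 ] y [ 0.968  0.164 -0.187] z [-0.181  0.981 -0.072] q [ 0.77  1.05 -0.98  1.53 -0.68  1.31  0.29] t 26.125
turn [-16.87  -3.17   0.06] slide [-1.46 -5.29  0.94]
```

View pics/w7.png

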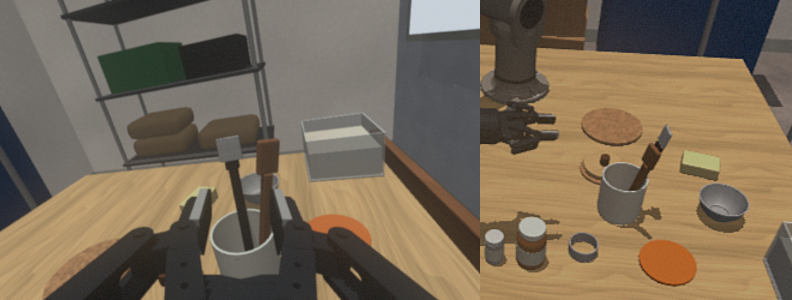

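Both tools stand in the crock, the turner on the left and the paddle on the right. Now the brush.

Request:
servo_tool(
  turn=[
    [-2.1,-0.4,0],
    [-4.2,-0.8,0],
    [-6.3,-1.2,0],
    [-8.4,-1.6,0],
    [-10.5,-2,0],
    [-12.6,-2.4,0],
    [-14.7,-2.8,0],
    [-16.8,-3.17,0],
  ],
  slide=[
    [0,-1,0.5],
    [-0.2,-1.5,0.9],
    [-0.4,-2,0.9],
    [-0.6,-2.6,0.9],
    [-0.8,-3.2,0.9],
    [-1,-3.8,0.9],
    [-1.2,-4.5,0.9],
    [-1.4,-5.2,0.9],
  ],
  hand=[0.8,0.8,0.8,0.8,0.8,0.8,0.8,0.8],
)

```text
clock: 27.22
tcp_pos: [0.5895, -0.0231, 0.3156]
orientation: [-2.223, -2.215, -0.0]
contact_force: [-0.3, 0.3, -0.9]
grip_width: 0.0686
gripper_force: 0.0
```

Request:
servo_tool(
  turn=[
    [0,0,-2],
    [0,0,-4],
    [0,0,-6],
    [0,0,-8],
    [0,0,-10],
    [0,0,-12],
    [0,0,-14],
    [0,0,-16],
  ],
  slide=[
    [0.1,-0.5,0],
    [0.2,-1,0],
    [0.3,-1.5,0],
    [0.4,-2,0],
    [0.5,-2.5,0],
    [0.6,-3,0],
    [0.6,-3,-1],
    [0.6,-3,-2],
  ],
  hand=[0.8,0.8,0.8,0.8,0.8,0.8,0.8,0.8],
)

```text
clock: 28.22
tcp_pos: [0.6074, -0.1125, 0.2537]
orientation: [-3.127, -0.259, -0.009]
contact_force: [-0.4, -0.3, -0.2]
grip_width: 0.0681
gripper_force: 0.0
```

```bash
python3 go.py .607 -.121 .16 7.3 90; python3 tool.py .559 -.127
```

```text
tcp [ 0.6074 -0.1125  0.2537] w 0.0681 x [0.986 0.164 0.006] y [ 0.164 -0.986 -0.003] z [ 0.005  0.004 -1.   ] q [ 0.35  0.39 -0.35  1.66  0.14  1.12 -1.44] t 28.225
turn [-0.05  0.06 -0.43] slide [-0.01 -0.28 -3.12]
tcp [ 0.6074 -0.1125  0.2537] w 0.0681 x [0.986 0.164 0.006] y [ 0.164 -0.986 -0.003] z [ 0.005  0.004 -1.   ] q [ 0.35  0.39 -0.35  1.66  0.14  1.12 -1.44] t 28.225
xrange 0.437698751890102 0.685262721412154 ang 8.659504312492821 z 0.01682285459195876
grasp 0.608151878629862 -0.11920475624760558 slide [ 0.03 -0.22 -8.27] yaw 9.465824166051512
```

Request:
servo_tool(
  turn=[
    [0,0,-0.25],
    [0,0,-0.25],
    [0,0,-0.25],
    [0,0,-0.25],
    [0,0,-0.25],
    [0,0,-0.25],
  ],
  slide=[
    [0,-0.23,-1.7],
    [0,-0.23,-3.4],
    [0,-0.23,-5.1],
    [0,-0.23,-6.8],
    [0,-0.23,-8],
    [0,-0.23,-8.25],
  ],
  hand=[0.8,0.8,0.8,0.8,0.8,0.8],
)

```text
clock: 29.02
tcp_pos: [0.6054, -0.1189, 0.0056]
orientation: [-3.128, -0.237, -0.003]
contact_force: [-0.8, 0.7, 0.6]
grip_width: 0.0683
gripper_force: 0.0
```

Request:
servo_tool(
  turn=[
    [0,0,0],
    [0,0,0],
    [0,0,0],
    [0,0,0],
    [0,0,0],
    [0,0,0],
  ],
  slide=[
    [0,0,0],
    [0,0,0],
    [0,0,0],
    [0,0,0],
    [0,0,0],
    [0,0,0],
  ],
  hand=[0.8,0,0,0,0,0],
  squeeze=70,
)

```text
clock: 29.78
tcp_pos: [0.6087, -0.1204, 0.0102]
orientation: [-3.13, -0.23, -0.015]
contact_force: [-1.3, 0.9, 6.3]
grip_width: 0.0132
gripper_force: 68.5
```

Request:
servo_tool(
  turn=[
    [0,0,0],
    [0,0,0],
    [0,0,0],
    [0,0,0],
    [0,0,0],
    [0,0,0],
    [0,0,0],
  ],
  slide=[
    [0,0,0.0],
    [0,0,1],
    [0,0,3],
    [0,0,5],
    [0,0,7],
    [0,0,9],
    [0,0,10.9],
  ],
  hand=[0,0,0,0,0,0,0],
)

```text
clock: 30.65
tcp_pos: [0.6076, -0.1202, 0.3385]
orientation: [-3.13, -0.231, -0.014]
contact_force: [1.0, 0.1, -1.2]
grip_width: 0.0134
gripper_force: 68.7
```

Request:
servo_tool(
  turn=[
    [0,0,2],
    [0,0,4],
    [0,0,6],
    [0,0,8],
    [0,0,10],
    [0,0,12],
    [0,0,14],
    [0,0,16],
  ],
  slide=[
    [0,0.8,0],
    [0,1.6,0],
    [0,2.4,0],
    [-0.2,3.2,0],
    [-0.5,4,0],
    [-0.8,4.8,0],
    [-1,5.6,0],
    [-1,6.4,0],
  ],
  hand=[0,0,0,0,0,0,0,0],
)

```text
clock: 31.65
tcp_pos: [0.5773, 0.0724, 0.3362]
orientation: [-2.24, -2.192, -0.006]
contact_force: [0.4, 0.6, -0.8]
grip_width: 0.0131
gripper_force: 68.7
```

```bash
python3 - <<'E'
from go import *; from sim import path
to((.56,.16,.36),100,45)
p,T=plan(190,12,100,.018,.174,.36); q=r.get_obs()['joints']; p2=p.copy(); p2[2]=.185
path(q,[(np.array([.56,.16,.36]),pose(100,45)),(p,T),(p2,T)])
p,d,c=grab('top'); W=cloud(cv2.medianBlur(d,3),c); 
for lo,hi in((.125,.15),(.15,.18),(.18,.21),(.21,.26)):
    m=(W[...,2]>lo)&(W[...,2]<hi)&(np.hypot(W[...,0]-.571,W[...,1]-.33)<.13); n,l,s,_=cv2.connectedComponentsWithStats(m.astype(np.uint8))
    print(lo,[(s[i,4],W[l==i].mean(0).round(3),p[l==i].mean(0).round()) for i in range(1,n) if s[i,4]>3])
E
```

```text
tcp [0.5773 0.0724 0.3362] w 0.0131 x [0.022 1.    0.008] y [ 1.    -0.022 -0.002] z [-0.002  0.008 -1.   ] q [ 0.31  0.32 -0.68  1.61  0.2   1.28 -0.43] t 31.65
turn [8.9  0.66 2.12] slide [-0.58  2.92  0.79]
tcp [0.5773 0.0724 0.3362] w 0.0131 x [0.022 1.    0.008] y [ 1.    -0.022 -0.002] z [-0.002  0.008 -1.   ] q [ 0.31  0.32 -0.68  1.61  0.2   1.28 -0.43] t 31.65
target [0.5179 0.2971 0.36  ] floor z 0.1799 turn [18.01 -0.55  3.62] slide [-1.98  7.49  0.79]
[0.56 0.16 0.36] [ 0.66  0.37 -0.88  1.69 -0.53  1.24  0.17] err 0.0 margin 0.53
[0.518 0.297 0.36 ] [ 0.74  0.77 -1.16  1.91 -1.08  1.05  0.83] err 0.0 margin 0.25
[0.518 0.297 0.185] [ 0.64  1.06 -0.99  1.92 -0.97  0.96  1.06] err 0.0 margin 0.27
0.125 [(np.int32(23), array([0.608, 0.324, 0.136]), array([65., 44., 25.])), (np.int32(21), array([0.562, 0.349, 0.14 ]), array([21., 19., 16.]))]
0.15 [(np.int32(24), array([0.613, 0.327, 0.164]), array([72., 48., 21.])), (np.int32(24), array([0.561, 0.355, 0.168]), array([25., 21., 12.]))]
0.18 [(np.int32(19), array([0.619, 0.329, 0.192]), array([61., 37., 15.])), (np.int32(29), array([0.56 , 0.362, 0.198]), array([34., 28., 17.]))]
0.21 [(np.int32(78), array([0.626, 0.336, 0.24 ]), array([90., 53., 19.])), (np.int32(124), array([0.559, 0.375, 0.234]), array([86., 80., 73.]))]
```

Request:
servo_tool(
  turn=[
    [1.8,0.1,0.4],
    [3.6,0.2,0.8],
    [5.4,0.4,1.2],
    [7.2,0.5,1.6],
    [8.9,0.66,2.1],
    [8.9,0.66,2.1],
  ],
  slide=[
    [0,0.6,0.8],
    [-0.1,1.2,0.8],
    [-0.3,1.8,0.8],
    [-0.5,2.4,0.8],
    [-0.6,2.9,0.8],
    [-0.6,2.9,0.8],
  ],
  hand=[0,0,0,0,0,0],
)

```text
clock: 32.45
tcp_pos: [0.5601, 0.1562, 0.3576]
orientation: [-1.593, -1.871, -0.649]
contact_force: [0.2, -0.7, -0.5]
grip_width: 0.0129
gripper_force: 68.7
```

```bash
python3 - <<'E'
from go import *
plan(190,12,100,.018,.174,.36)
E
```

```text
tcp [0.5601 0.1562 0.3576] w 0.0129 x [-0.108  0.698  0.708] y [ 0.986  0.164 -0.01 ] z [-0.123  0.697 -0.707] q [ 0.66  0.47 -0.88  1.65 -0.46  1.22  0.16] t 32.45
target [0.5179 0.2971 0.36  ] floor z 0.1799 turn [ 9.24 -0.84  1.  ] slide [-1.4   4.7   0.08]
```

Request:
servo_tool(
  turn=[
    [1.9,-0.17,0.2],
    [3.8,-0.34,0.4],
    [5.7,-0.5,0.6],
    [7.6,-0.7,0.8],
    [9.24,-0.84,1.0],
    [9.24,-0.84,1.0],
    [9.24,-0.84,1.0],
  ],
  slide=[
    [-0.3,0.9,0.1],
    [-0.6,1.8,0.1],
    [-0.9,2.8,0.1],
    [-1.2,3.8,0.1],
    [-1.4,4.7,0.1],
    [-1.4,4.7,0.1],
    [-1.4,4.7,0.1],
  ],
  hand=[0,0,0,0,0,0,0],
)

```text
clock: 33.33
tcp_pos: [0.5186, 0.3, 0.3635]
orientation: [-0.958, -1.43, -1.239]
contact_force: [0.8, -0.2, -0.5]
grip_width: 0.0134
gripper_force: 68.8
```

```bash
python3 - <<'E'
from go import *
plan(190,12,100,.018,.174,.182)
q,dw,cw=grab('wrist'); p,d,c=grab('scene'); save(np.hstack([cv2.resize(q,(480,300)),cv2.resize(p[60:310,300:560],(312,300))]),'w8.png')
o,M=tcp(); F=o['tcp_pos']-.174*M[:,0]; u=proj(F,c); print(480+(u[0]-300)*1.2,(u[1]-60)*1.2)
E
```

```text
tcp [0.5186 0.3    0.3635] w 0.0134 x [-0.212 -0.034  0.977] y [0.962 0.17  0.215] z [-0.173  0.985 -0.003] q [ 0.75  0.94 -1.2   1.88 -0.92  0.97  0.81] t 33.325
target [0.5179 0.2971 0.182 ] floor z 0.1799 turn [0.02 0.09 0.  ] slide [-0.02 -0.1  -6.05]
tcp [0.5188 0.2998 0.364 ] w 0.0129 x [-0.215 -0.033  0.976] y [0.961 0.169 0.217] z [-0.172  0.985 -0.004] q [ 0.75  0.94 -1.2   1.88 -0.92  0.97  0.81] t 33.425
628.6812904268008 146.58363674642376
```

View pics/w8.png

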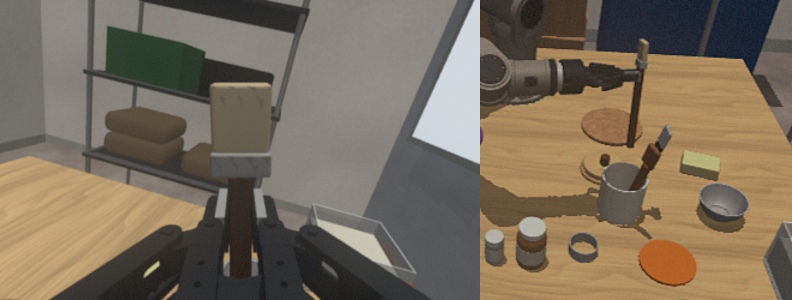

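The brush is head up, with its foot at (631,147), matching the prediction (629,147). I lower and release.

Request:
servo_tool(
  turn=[
    [0,0,0],
    [0,0,0],
    [0,0,0],
    [0,0,0],
    [0,0,0],
    [0,0,0],
    [0,0,0],
    [0,0,0],
  ],
  slide=[
    [0,-0.09,-1.2],
    [0,-0.09,-2.2],
    [0,-0.09,-3.2],
    [0,-0.09,-4.2],
    [0,-0.09,-5.2],
    [0,-0.09,-5.9],
    [0,-0.09,-6.07],
    [0,-0.09,-6.07],
  ],
  hand=[0,0,0,0,0,0,0,0],
)

```text
clock: 34.42
tcp_pos: [0.5184, 0.2971, 0.1817]
orientation: [-0.956, -1.428, -1.241]
contact_force: [-0.0, 0.7, -1.4]
grip_width: 0.0134
gripper_force: 68.8
```

Request:
servo_tool(
  turn=[
    [0,0,0],
    [0,0,0],
    [0,0,0],
    [0,0,0],
    [0,0,0],
    [0,0,0],
    [0,0,0],
    [0,0,0],
  ],
  slide=[
    [0,0,-0.05],
    [0,0,-0.05],
    [0,0,-0.05],
    [0,0,-0.05],
    [0,0,-0.05],
    [0,0,-0.05],
    [0.11,-0.6,0],
    [0.33,-1.9,0],
  ],
  hand=[0,0.2,0.3,0.45,0.45,0.45,0.45,0.45],
)

```text
clock: 35.42
tcp_pos: [0.5271, 0.2398, 0.1814]
orientation: [-0.954, -1.427, -1.239]
contact_force: [0.7, -0.7, -0.3]
grip_width: 0.0385
gripper_force: 0.0
```

Request:
servo_tool(
  turn=[
    [0,0,0],
    [0,0,0],
    [0,0,0],
    [0,0,0],
  ],
  slide=[
    [0.3,-1.8,0.3],
    [0.5,-3.4,1.5],
    [0.7,-4.5,3],
    [0.9,-4.8,3.5],
  ],
  hand=[0.45,0.45,0.45,0.45],
)

```text
clock: 35.92
tcp_pos: [0.5566, 0.0926, 0.2877]
orientation: [-0.961, -1.43, -1.244]
contact_force: [-0.8, 0.6, 0.0]
grip_width: 0.0382
gripper_force: 0.0
```

```bash
cat > chk.py <<'E'
from h import *
p,d,c=grab('top'); W=cloud(cv2.medianBlur(d,3),c); 
for lo,hi in((.125,.15),(.15,.18),(.21,.26)):
    m=(W[...,2]>lo)&(W[...,2]<hi)&(np.hypot(W[...,0]-.571,W[...,1]-.31)<.12); n,l,s,_=cv2.connectedComponentsWithStats(m.astype(np.uint8))
    print(lo,[(s[i,4],W[l==i].mean(0).round(3),p[l==i].mean(0).round()) for i in range(1,n) if s[i,4]>3])
for n,b,zl,zh in [('timer',(-.45,.38,-.22,.57),.040,.052),('rail',(-.42,.55,-.2,.63),.044,.058)]:
    m=(W[...,1]>b[0])&(W[...,0]>b[1])&(W[...,1]<b[2])&(W[...,0]<b[3])&(W[...,2]>zl)&(W[...,2]<zh); k,l,s,_=cv2.connectedComponentsWithStats(m.astype(np.uint8)); X=W[l==1+s[1:,4].argmax()]; print(n,len(X),X.mean(0).round(4),cv2.minAreaRect((X[:,:2]*1000).astype(np.float32)))
E
python3 chk.py; python3 go.py .5 .0 .3 90 90
```

```text
0.125 [(np.int32(20), array([0.609, 0.325, 0.138]), array([73., 52., 33.])), (np.int32(20), array([0.563, 0.348, 0.139]), array([21., 20., 17.])), (np.int32(11), array([0.528, 0.294, 0.138]), array([35., 26., 21.]))]
0.15 [(np.int32(26), array([0.613, 0.327, 0.166]), array([74., 49., 23.])), (np.int32(23), array([0.561, 0.355, 0.167]), array([25., 20., 11.])), (np.int32(5), array([0.522, 0.292, 0.167]), array([40., 30., 24.]))]
0.21 [(np.int32(77), array([0.626, 0.336, 0.241]), array([95., 56., 20.])), (np.int32(125), array([0.558, 0.375, 0.234]), array([92., 85., 77.])), (np.int32(84), array([0.503, 0.293, 0.239]), array([132., 120.,  88.]))]
timer 158 [ 0.4853 -0.325   0.0457] ((482.1421813964844, -321.9249267578125), (70.46269226074219, 40.293025970458984), 36.84600067138672)
rail 102 [ 0.5729 -0.2387  0.0503] ((577.0255126953125, -242.79322814941406), (38.33509826660156, 50.611270904541016), 12.251269340515137)
tcp [0.5573 0.093  0.2886] w 0.0386 x [-0.215 -0.034  0.976] y [0.962 0.165 0.218] z [-0.168  0.986 -0.003] q [ 0.91  1.03 -0.98  1.7  -0.72  1.33  0.81] t 35.975
turn [-18.06   0.46  -3.5 ] slide [-1.91 -3.1   0.38]
```

All three handles are inside at the crock rim, with the heads where planned. Next I bring the gripper over to the timer, fingers shut, and measure it from near.

```bash
python3 - <<'E'
from go import *; from sim import path
P=np.array; q=r.get_obs()['joints']
q=path(q,[(P([.5,.0,.3]),pose(90,90)),(P([.43,-.3,.25]),pose(10.3,90)),(P([.40,-.35,.015]),pose(10.3,90)),(P([.48,-.335,.015]),pose(10.3,90))])
E
```

```text
[0.5 0.  0.3] [ 0.6   0.13 -0.79  1.91  0.1   1.14 -0.23] err 0.0 margin 0.45
[ 0.43 -0.3   0.25] [ 0.85  0.21 -0.43  1.91  0.1   1.04 -1.01] err 0.0 margin 0.45
[ 0.4   -0.35   0.015] [ 0.84  0.57 -0.3   2.05  0.3   0.56 -1.06] err 0.0 margin 0.39
[ 0.48  -0.335  0.015] [ 0.73  0.64 -0.3   1.91  0.3   0.64 -1.15] err 0.0 margin 0.4
```

Request:
servo_tool(
  turn=[
    [-2.1,0,-0.4],
    [-4.2,0.1,-0.8],
    [-6.3,0.1,-1.2],
    [-8.4,0.2,-1.6],
    [-10.5,0.3,-2],
    [-12.6,0.3,-2.4],
    [-14.7,0.4,-2.9],
    [-16.8,0.43,-3.3],
  ],
  slide=[
    [-0.2,-0.5,0.4],
    [-0.5,-1,0.4],
    [-0.8,-1.5,0.4],
    [-1,-2,0.4],
    [-1.3,-2.5,0.4],
    [-1.5,-3,0.4],
    [-1.7,-3.1,0.4],
    [-1.9,-3.1,0.4],
  ],
  hand=[0.2,0,0,0,0,0,0,0],
)

```text
clock: 36.98
tcp_pos: [0.4972, 0.0025, 0.2975]
orientation: [-2.153, -2.182, -0.117]
contact_force: [-0.3, 0.2, -0.0]
grip_width: -0.0005
gripper_force: 0.0
```

```bash
python3 go.py .42 -.3 .26 10.3 90
```

```text
tcp [0.4972 0.0025 0.2975] w -0.0005 x [-0.013  0.994  0.106] y [1.    0.013 0.002] z [ 0.     0.106 -0.994] q [ 0.58  0.19 -0.72  1.85  0.02  1.13 -0.13] t 36.975
turn [ -1.01   0.86 -16.08] slide [ -2.57 -10.08  -1.25]
```

Request:
servo_tool(
  turn=[
    [-0.12,0.1,-2],
    [-0.25,0.2,-4],
    [-0.4,0.3,-6],
    [-0.5,0.4,-8],
    [-0.6,0.55,-10],
    [-0.75,0.65,-12],
    [-0.9,0.75,-14],
    [-1,0.86,-16.1],
  ],
  slide=[
    [-0.3,-1.3,0],
    [-0.6,-2.6,0],
    [-1,-3.9,0],
    [-1.3,-5.2,0],
    [-1.7,-6.5,0],
    [-2,-7.8,0],
    [-2.3,-9,-0.5],
    [-2.57,-10,-1],
  ],
  hand=[0,0,0,0,0,0,0,0],
)

```text
clock: 37.98
tcp_pos: [0.4196, -0.2975, 0.266]
orientation: [-3.128, -0.273, -0.007]
contact_force: [0.4, 0.5, -0.7]
grip_width: 0.0003
gripper_force: 0.0
```

```bash
cat > tm.py <<'E'
from go import *
def rail_timer(cam):
    q,dw,cw=grab(cam); X=cloud(cv2.medianBlur(dw,3),cw); out={}
    def big(m): 
        n,l,s,_=cv2.connectedComponentsWithStats(m.astype(np.uint8)); return X[l==1+s[1:,4].argmax()]
    box=lambda x0,x1,y0,y1:(X[...,0]>x0)&(X[...,0]<x1)&(X[...,1]>y0)&(X[...,1]<y1)&(dw>0)
    for n,m in (('rail',box(.53,.64,-.43,-.2)&(abs(X[...,2]-.05)<.004)),('timer',box(.38,.57,-.46,-.2)&(abs(X[...,2]-.045)<.005))):
        Y=big(m); print(cam,n,len(Y),Y.mean(0).round(4),cv2.minAreaRect((Y[:,:2]*1000).astype(np.float32)))
    hs=cv2.cvtColor(q,cv2.COLOR_RGB2HSV); g=(hs[...,0]>40)&(hs[...,0]<85)&(hs[...,1]>110)&box(.36,.57,-.46,-.2)
    print('green',g.sum(),X[g].mean(0).round(4) if g.any() else '', np.percentile(X[g],[5,95],axis=0).round(4) if g.any() else '')
    return q
if __name__=='__main__':
    tcp(); q=rail_timer('wrist'); rail_timer('top'); save(q,'w9.png')
E
python3 tm.py
```

```text
tcp [ 0.4196 -0.2975  0.266 ] w 0.0003 x [0.985 0.173 0.005] y [ 0.173 -0.985 -0.002] z [ 0.004  0.002 -1.   ] q [ 0.81  0.2  -0.36  1.88  0.07  1.08 -0.97] t 37.975
wrist rail 5824 [ 0.5851 -0.3112  0.0511] ((585.2263793945312, -311.88592529296875), (26.33340835571289, 189.9429473876953), 9.902566909790039)
wrist timer 2906 [ 0.4931 -0.3329  0.0462] ((491.9604797363281, -333.73638916015625), (61.050392150878906, 58.05899429321289), 7.5108537673950195)
green 125 [ 0.4291 -0.284   0.3463] [[ 0.4145 -0.328   0.3319]
 [ 0.4392 -0.2421  0.355 ]]
top rail 444 [ 0.5876 -0.3107  0.0504] ((588.3442993164062, -311.4167175292969), (35.26555252075195, 190.53634643554688), 9.932730674743652)
top timer 234 [ 0.4899 -0.3331  0.0457] ((490.5734558105469, -334.1197509765625), (60.02487564086914, 58.35419845581055), 7.185296535491943)
green 35 [ 0.4331 -0.294   0.2975] [[ 0.3943 -0.3455  0.0327]
 [ 0.458  -0.2514  0.6119]]
```

View pics/w9.png

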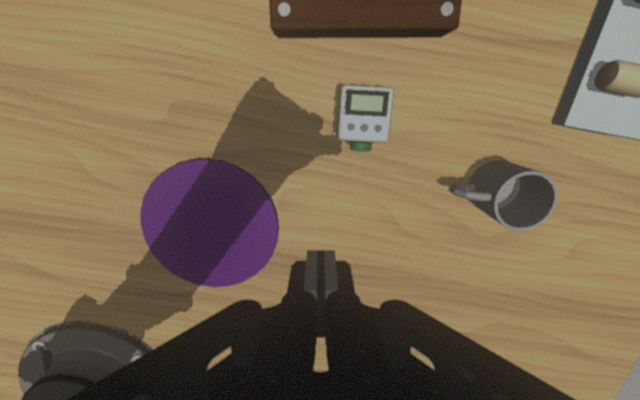

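The wrist view shows the timer at (365,113) with its green button at (361,146) towards the robot. The rail is at (365,18) and the mug is well clear at (525,200). I descend before the button and push along the rail normal.

Request:
servo_tool(
  turn=[
    [0,0,0],
    [0,0,0],
    [0,0,0],
    [0,0,0],
    [0,0,0],
    [0,0,0],
    [0,0,0],
  ],
  slide=[
    [0.13,-1.2,-1],
    [0.13,-1.62,-2.8],
    [0.13,-1.62,-4.5],
    [0.13,-1.62,-6.2],
    [0.13,-1.62,-7.8],
    [0.13,-1.62,-8.4],
    [0.13,-1.62,-8.4],
  ],
  hand=[0,0,0,0,0,0,0],
)

```text
clock: 38.95
tcp_pos: [0.4245, -0.3444, 0.0151]
orientation: [-3.125, -0.284, -0.009]
contact_force: [0.1, -0.3, 0.7]
grip_width: 0.0
gripper_force: 0.0
```

```bash
python3 - <<'E'
from go import *
to((.424,-.346,.014),10,90); import tm; tm.rail_timer('wrist')
E
```

```text
tcp [ 0.4245 -0.3444  0.0151] w 0.0 x [0.984 0.18  0.006] y [ 0.18  -0.984 -0.003] z [ 0.005  0.004 -1.   ] q [ 0.78  0.58 -0.26  2.    0.25  0.59 -1.04] t 38.95
turn [-0.04  0.06 -0.08] slide [-0.02 -0.05 -0.04]Traceback (most recent call last):
  File "<stdin>", line 2, in <module>
  File "tm.py", line 8, in rail_timer
    Y=big(m); print(cam,n,len(Y),Y.mean(0).round(4),cv2.minAreaRect((Y[:,:2]*1000).astype(np.float32)))
  File "tm.py", line 5, in big
    n,l,s,_=cv2.connectedComponentsWithStats(m.astype(np.uint8)); return X[l==1+s[1:,4].argmax()]
                                                                                ~~~~~~~~~~~~~~^^
ValueError: attempt to get argmax of an empty sequence
```

Request:
servo_tool(
  turn=[
    [0,0,0],
    [0,0,0],
    [0,0,0],
    [0,0,0],
    [0,0,0],
    [0,0,0],
    [0,0,0],
    [0,0,0],
  ],
  slide=[
    [0.2,0.035,0],
    [0.4,0.07,0],
    [0.6,0.105,0],
    [0.8,0.14,0],
    [1.0,0.175,0],
    [1.2,0.21,0],
    [1.4,0.245,0],
    [1.6,0.28,0],
  ],
  hand=[0,0,0,0,0,0,0,0],
)

```text
clock: 40.0
tcp_pos: [0.473, -0.3369, 0.0157]
orientation: [-3.127, -0.281, -0.011]
contact_force: [-3.5, -0.2, 2.5]
grip_width: 0.0001
gripper_force: 1.5
```

Request:
servo_tool(
  turn=[
    [0,0,0],
    [0,0,0],
    [0,0,0],
    [0,0,0],
  ],
  slide=[
    [0.1,0.018,0],
    [0.2,0.035,0],
    [0.3,0.053,0],
    [0.3,0.053,0],
  ],
  hand=[0,0,0,0],
)

```text
clock: 40.5
tcp_pos: [0.4825, -0.3352, 0.0158]
orientation: [-3.128, -0.282, -0.013]
contact_force: [0.1, 0.4, 0.2]
grip_width: 0.0002
gripper_force: 0.0
```

```bash
python3 - <<'E'
from go import *
import tm
o,_=tcp(); print('s',o['tcp_pos'][:2]@[.985,.173],o['contact_force']); tm.rail_timer('top')
E
```

```text
tcp [ 0.4825 -0.3352  0.0158] w 0.0002 x [0.984 0.179 0.009] y [ 0.179 -0.984 -0.001] z [ 0.008  0.002 -1.   ] q [ 0.7   0.63 -0.26  1.9   0.24  0.63 -1.1 ] t 40.5
s 0.41731564337036914 [0.14395339 0.39243508 0.18657273]
top rail 447 [ 0.5879 -0.3106  0.0504] ((588.3843994140625, -311.697509765625), (35.81398391723633, 188.25804138183594), 9.7662935256958)
top timer 198 [ 0.5356 -0.3195  0.046 ] ((531.8143920898438, -324.333251953125), (63.15583801269531, 57.526824951171875), 11.789468765258789)
green 13 [ 0.4837 -0.297   0.215 ] [[ 0.4728 -0.3201  0.0397]
 [ 0.497  -0.2843  0.3537]]
```

Request:
servo_tool(
  turn=[
    [0,0,0],
    [0,0,0],
    [0,0,0],
    [0,0,0],
    [0,0,0],
    [0,0,0],
  ],
  slide=[
    [0.05,0.009,0],
    [0.1,0.018,0],
    [0.15,0.026,0],
    [0.2,0.035,0],
    [0.25,0.044,0],
    [0.25,0.044,0],
  ],
  hand=[0,0,0,0,0,0],
)

```text
clock: 41.3
tcp_pos: [0.4897, -0.3341, 0.0158]
orientation: [-3.128, -0.281, -0.013]
contact_force: [-1.4, -0.9, 1.2]
grip_width: -0.0001
gripper_force: 0.7
```

```bash
python3 - <<'E'
from go import *
import tm
o,_=tcp(); print('s',o['tcp_pos'][:2]@[.985,.173],o['contact_force']); tm.rail_timer('top')
E
```

```text
tcp [ 0.4897 -0.3341  0.0158] w -0.0001 x [0.984 0.179 0.008] y [ 0.179 -0.984 -0.001] z [ 0.008  0.002 -1.   ] q [ 0.69  0.63 -0.26  1.89  0.24  0.64 -1.1 ] t 41.3
s 0.4245493812094348 [-1.37675251 -0.89773471  1.15449358]
top rail 542 [ 0.5799 -0.3102  0.0497] ((567.8668823242188, -315.3245544433594), (76.4642333984375, 187.07757568359375), 9.772635459899902)
top timer 235 [ 0.5455 -0.3069  0.0465] ((538.9251708984375, -284.96337890625), (132.7512969970703, 61.36234664916992), 87.3198013305664)
green 17 [ 0.488  -0.2981  0.1976] [[ 0.4719 -0.3199  0.0358]
 [ 0.504  -0.2828  0.3616]]
```

Request:
servo_tool(
  turn=[
    [0,0,0],
    [0,0,0],
    [0,0,0],
    [0,0,0],
    [0,0,0],
    [0,0,0],
  ],
  slide=[
    [0.04,0.007,0],
    [0.08,0.014,0],
    [0.12,0.021,0],
    [0.16,0.028,0],
    [0.2,0.035,0],
    [0.2,0.035,0],
  ],
  hand=[0,0,0,0,0,0],
)

```text
clock: 42.1
tcp_pos: [0.4946, -0.3333, 0.0157]
orientation: [-3.128, -0.281, -0.01]
contact_force: [-5.1, -0.7, 3.1]
grip_width: -0.0001
gripper_force: 2.6
```

```bash
python3 - <<'E'
from go import *
o,_=tcp(); print('s',o['tcp_pos'][:2]@[.985,.173],o['contact_force'])
E
```

```text
tcp [ 0.4946 -0.3333  0.0157] w -0.0001 x [0.984 0.178 0.006] y [ 0.178 -0.984 -0.001] z [ 0.006  0.002 -1.   ] q [ 0.68  0.64 -0.25  1.88  0.24  0.65 -1.11] t 42.1
s 0.4295774546354173 [-5.13092275 -0.70918433  3.12565948]
```

Request:
servo_tool(
  turn=[
    [0,0,0],
    [0,0,0],
    [0,0,0],
    [0,0,0],
  ],
  slide=[
    [0.05,0.009,0],
    [0.1,0.018,0],
    [0.15,0.026,0],
    [0.15,0.026,0],
  ],
  hand=[0,0,0,0],
)

```text
clock: 42.6
tcp_pos: [0.4971, -0.3328, 0.0156]
orientation: [-3.127, -0.279, -0.004]
contact_force: [-10.0, -1.2, 8.5]
grip_width: 0.0
gripper_force: 4.8
```

Request:
servo_tool(
  turn=[
    [0,0,0],
    [0,0,0],
    [0,0,0],
  ],
  slide=[
    [0.06,0.01,0],
    [0.1,0.018,0],
    [0.1,0.018,0],
  ],
  hand=[0,0,0],
)

```text
clock: 42.98
tcp_pos: [0.4973, -0.3328, 0.0154]
orientation: [-3.127, -0.277, 0.003]
contact_force: [-17.1, -0.7, 13.9]
grip_width: 0.0002
gripper_force: 8.2
```

```bash
python3 - <<'E'
from go import *
o,_=tcp(); print('s',o['tcp_pos'][:2]@[.985,.173],o['contact_force'])
E
```

```text
tcp [ 0.4973 -0.3328  0.0154] w 0.0002 x [ 0.984  0.176 -0.002] y [ 0.176 -0.984 -0.003] z [-0.002  0.002 -1.   ] q [ 0.68  0.64 -0.25  1.87  0.24  0.66 -1.12] t 42.975
s 0.4322483784287657 [-17.05763658  -0.67389332  13.86506082]
```

The button is hard against its stop (17 N, no further travel). I back off slowly along the same line, then lift.

Request:
servo_tool(
  turn=[
    [0,0,0],
    [0,0,0],
    [0,0,0],
    [0,0,0],
    [0,0,0],
    [0,0,0],
    [0,0,0],
    [0,0,0],
  ],
  slide=[
    [-0.1,-0.018,0],
    [-0.2,-0.035,0],
    [-0.3,-0.053,0],
    [-0.4,-0.07,0],
    [-0.55,-0.096,0],
    [-0.8,-0.14,0],
    [-1.2,-0.21,0],
    [-1.7,-0.3,0],
  ],
  hand=[0,0,0,0,0,0,0,0],
)

```text
clock: 43.98
tcp_pos: [0.4509, -0.341, 0.0158]
orientation: [-3.128, -0.281, -0.012]
contact_force: [-0.3, -0.4, -0.0]
grip_width: 0.0003
gripper_force: 0.0
```

Request:
servo_tool(
  turn=[
    [0,0,0],
    [0,0,0],
    [0,0,0],
    [0,0,0],
    [0,0,0],
    [0,0,0],
    [0,0,0],
    [0,0,0],
  ],
  slide=[
    [-0.2,0,1.5],
    [-0.4,0.3,3],
    [-0.6,0.6,4.5],
    [-0.8,0.8,6],
    [-1,1,7.5],
    [-1,1.2,8.4],
    [-1,1.2,8.4],
    [-1,1.2,8.4],
  ],
  hand=[0,0,0,0,0,0,0,0],
)

```text
clock: 44.98
tcp_pos: [0.4206, -0.3049, 0.2668]
orientation: [-3.127, -0.28, -0.009]
contact_force: [0.4, 0.0, -0.6]
grip_width: 0.0001
gripper_force: 0.0
```

```bash
python3 - <<'E'
from h import *
tcp(); q,dw,cw=grab('wrist'); X=cloud(cv2.medianBlur(dw,3),cw)
# timer: near-white/grey top at 45mm, cut from the rail by height and colour
hs=cv2.cvtColor(q,cv2.COLOR_RGB2HSV)
m=(abs(X[...,2]-.045)<.006)&(X[...,0]>.45)&(X[...,0]<.6)&(abs(X[...,1]+.32)<.08)&(q.astype(int)[...,2]>70)
n,l,s,_=cv2.connectedComponentsWithStats(m.astype(np.uint8)); Y=X[l==1+s[1:,4].argmax()]; print('timer',len(Y),Y.mean(0),cv2.minAreaRect((Y[:,:2]*1000).astype(np.float32)))
p,d,c=grab('top')
b=cv2.resize(p[150:250,360:480],(480,400),interpolation=cv2.INTER_CUBIC)
save(np.hstack([cv2.resize(q[:200,200:460],(312*4//3-16,400)),cv2.resize(b,(400,400))]),'w10.png')
import runpy
E
python3 chk.py | head -3
```

```text
tcp [ 0.4206 -0.3049  0.2668] w 0.0001 x [0.984 0.178 0.006] y [ 0.178 -0.984 -0.001] z [ 0.006  0.002 -1.   ] q [ 0.82  0.21 -0.35  1.86  0.08  1.08 -0.96] t 44.975
timer 2292 [ 0.53877188 -0.32166396  0.04573287] ((543.9951782226562, -321.4497985839844), (59.43855667114258, 57.96843338012695), 10.012174606323242)
0.125 [(np.int32(20), array([0.608, 0.325, 0.138]), array([67., 45., 27.])), (np.int32(19), array([0.563, 0.348, 0.14 ]), array([17., 15., 15.])), (np.int32(11), array([0.528, 0.294, 0.139]), array([32., 22., 17.]))]
0.15 [(np.int32(25), array([0.613, 0.328, 0.164]), array([70., 47., 22.])), (np.int32(24), array([0.561, 0.355, 0.165]), array([25., 20., 10.])), (np.int32(6), array([0.522, 0.293, 0.166]), array([36., 27., 21.]))]
0.21 [(np.int32(76), array([0.626, 0.336, 0.242]), array([90., 52., 18.])), (np.int32(124), array([0.559, 0.375, 0.234]), array([87., 81., 73.])), (np.int32(85), array([0.503, 0.293, 0.239]), array([125., 113.,  82.]))]
```

View pics/w10.png

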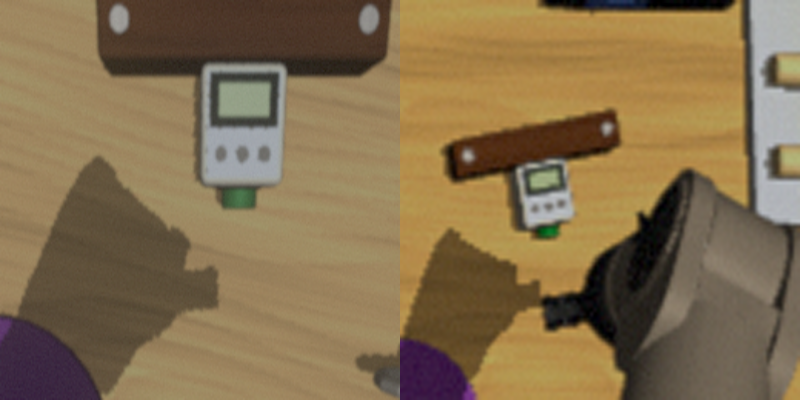

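The timer stands square against the rail (yaw 10.0°, same as the rail), its green button sprung out at (237,197). The tools and lid are in place, so I hand in.

```bash
python3 -c "
from bench import r; print(r.hand_in())"
```

```text
the job is handed in; nothing more can be done
None
```

The job is handed in: the lid is on the small cork mat, knob up. The turner, paddle and brush stand handle down in the crock, and no red spatula was on the bench. The timer stands square against the rail, its button pressed fully in and sprung back out. The hand-in returned no verdict.

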